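# Stand the third kiln prop, changing grip on the angled rest

### The arm

A 6-joint arm with a two-finger parallel gripper is mounted at the origin on a cart in front of the work surface, level with it; the furniture and walls round the work are solid. World frame = base frame: x ahead of the robot, y to its left, z up, the work surface at z = 0. Lengths are in mm, angles in rad, forces in N, time in s.
With the tool pointing down it reaches from about 400 to 925 mm from the base axis. Payload 12.5 kg.
Tool frame: the origin (TCP) lies at the very end of the fingers, on their centre line; the grasp point (between the pads) lies 19 mm behind it (env.grip_point_offset is the distance from the TCP to the grasp point, in mm); z points along the fingers, y is the direction in which the jaws open and shut (so a half turn about z gives the same grasp; the last joint's range is limited). The gripper opens to 95 mm and grips with 3 to 60 N. Pads are 20 mm wide; open, the fingers measure 119 mm over their backs; the gripper's body (75 mm by 180 mm) begins 59 mm behind the grasp point.
Start: joints at [-1.359, 0.491, 1.559, -0, 1.092, -0.106], TCP at [195.322, -593.716, 188.261] pointing down, gripper open.
Joint ranges: [-3.1, 3.1], [-0.84, 2.19], [0.05, 2.79], [-1.13, 4.28], [0.06, 2.93], [-2.69, 2.69]. Speed limits (rad/s): [2.22, 2.22, 2.79, 3.14, 3.14, 3.14].

### API

Orientations are given as [roll, pitch, yaw] about the fixed x, y, z axes, in that order (R = Rz(yaw) Ry(pitch) Rx(roll)).
In Python, from cell import env gives the robot as it stands.
- The arm moves only by the tool drive_tool, never from a script. Its argument "commands" is a list of rows, each an object of numbers: "dx", "dy", "dz": the shift along the world's x, y, z in mm; "yaw": the turn about the world's z in degrees. In form: [{"dx": .., "dy": .., "dz": .., "yaw": ..}, ...]. A call has 1 to 5 rows; each row shifts and turns the commanded pose from where the row before left it; what a row does not reach is not made up. A row lasts 1/12 s, in which the tool goes at most 41.7 mm and 7.16 degrees, less where a joint would pass 70% of its speed; a pose out of reach is approached as far as the arm can. A call with a gripper value outside its range is refused whole. "grip" is the opening, from 0 (shut) to 1 (fully open), set as the call begins (left out, the last holds). The fingers move at their own pace and stop on an object; the grip force is fixed at half the most. Time passes only in rows, so rows that do not move let the fingers close. It gives the time, the measured TCP pose, the force and the opening at its end, in the units of the state.
- env.state(): the state, without advancing time (a new reading comes with each control period).
- env.read_camera(name): name is "side" or "top" or "wrist"; returns the picture (420x560x3 uint8, red, green, blue); there is no depth.
- env.calibration(name): a dict with "intrinsics" (3x3 intrinsics, pixels), "rvec" (rotation vector, rad) and "tvec" (3), from world to camera coordinates, as OpenCV has them. Camera axes: x right, y down, z forward; pixel columns grow to the right and rows downward; lengths in mm; the calibration is good to about 2 mm. A picture is of the moment at which its call begins: read the wrist's pose just before it. calibration takes no time and is no camera call; for the wrist camera it gives the pose at the moment of the call.
- env.job_done(): hands the job in, once; it reports no verdict.
Trained networks look in the newest picture that a camera, given by its name, has taken for a name from the list of things; names that differ only in an ending like _2 or _b are one class to them, and where a whole thing is asked for, a point or a joint stands for the part that bears it (a point fixed in the world has none). Each returns a list of dicts, best first, with "conf" (0 to 1); they miss things now and then, are a little off and sometimes report something else, mostly with a low value. They report only what shows in the picture. A call takes as long as a camera call. They do not tell look-alikes from the thing itself.
- env.trace(query, camera): "pixels" (420x560 bool, what is visible of it) and "pixel" ([column, row] in pixels, amid what is visible of it).
- env.place_of(query, camera): "pixel" ([column, row] in pixels: a listed point, or the origin of a listed thing).
The state is a dict: "t": time; "joints": joint angles; "qvel": joint speeds; "tau": joint torques, N m; "eef_pos": TCP position; "tcp_rot": TCP orientation; "ft_force": force on the tool from outside, world axes, zero at the start; "moment": the same for the moment, N m; "opening": opening from 0.0 (shut) to 1.0 (fully open).
Only numpy, scipy, OpenCV 4.12 (cv2) and the standard library are available. Lean on these libraries where they do the work, as an engineer would, in place of code of your own. Each camera call takes 0.05 s, during which the arm holds its last target.

### The job

Stand the kiln prop that is lying on the table on end in the blue circle on the kiln shelf, centred and upright like the other two. It is lying down, so first lay it on the sloping plank of the angled wooden rest, foot to the ledge, let go of it there, and take it up again by its raised end to stand it. Leave the other two props and the cup where they are.

Things in the scene. Friction and masses are not known exactly. Their poses are not given: they have to be found in the camera images.
- prop: the kiln prop to be moved: hollow square column of cream fired clay, 45 x 45 x 120 mm, walls 12 mm with a 21 mm square hole from end to end, 0.35 kg give or take a third. Starts lying flat on the table at the robot's left. Origin at its centre (22.5 mm above the table when lying, 60 mm above its foot when standing); its x axis runs along the 120 mm length, the two ends are alike.
- rest: angled wooden rest, fixed to the table: base board 170 x 110 x 16 mm, a plank sloping at 45 degrees, a ledge at its foot. Origin at the centre of the base's underside. x is level and points from the ledge to the plank's high end, y is level across the plank, z up: up the slope is (0.707, 0, 0.707), out of the plank's face is (-0.707, 0, 0.707)
- rest_foot (a point): middle of the inner corner where the plank's face meets the ledge, 30 mm above the table. From here the plank, 56 mm wide, reaches 88 mm up the slope; the ledge, 70 mm wide, rises 20 mm out of the plank's face, square to it
- rest_parked (a point): where the centre of the prop is when it lies parked: 60 mm up the slope from rest_foot and 22.5 mm out of the face; the upper 32 mm of the prop then stick out past the plank. A prop let go a little above the ledge lies flat on the plank and may slide down
- kiln_shelf: flat pale square slab 220 x 220 x 18 mm, fixed to the table at the robot's right; origin at the centre of its underside, x and y along its edges, top 18 mm above the table
- spot: thin blue painted circle, 80 mm across, on the kiln shelf's top at the one of three places that has no prop; origin at its centre, on the shelf's top face
- prop_b: a prop of the same size already standing loose on the kiln shelf; origin at its centre, 60 mm above the shelf; its z axis runs along its length. The three places are 136 to 140 mm apart, centre to centre
- prop_c: another such standing prop; origin at its centre, z along its length
- slip_cup: small loose grey-brown clay cup, 65 mm across, 47 mm high, standing behind the kiln shelf; origin at the centre of its underside
Mind the look-alikes: they are no part of the job. What is shaped like the prop but yellow is not meant.

How it is judged:
By the outcome, as a careful person would: the job done as asked, in the order asked, and still so for the second after the job is handed in, with the robot touching nothing.
It also fails if it takes over 67 s, if anything falls off the work surface, if the arm or the gripper's body presses on something with over 40 N, if the wrist force passes 120 N, or if a joint passes its speed limit or range.

## Working session

There is one attempt and no reset: what is moved stays moved. The work goes in short steps, Python scripts to look and compute and a tool call to move; the robot and the scene stay as the last step left them, time stands still between calls to the robot, and variables do not carry over. Pictures are saved under pics/ and viewed, and the job is handed in when it is done.

Besides the shell and the picture viewer there is one more tool, called after "Call:" in YAML: its name, and indented under it one key for each argument. drive_tool: Moves the arm, as the interface text tells. Its arguments: {"type":"object","properties":{"commands":{"type":"array"},"grip":{"type":"number"}},"required":["commands"]}

```bash
ls; mkdir -p pics; cat > h.py <<'E'
import numpy as np, cv2
from cell import env
def cal(n):
    c=env.calibration(n); K=np.array(c["intrinsics"],float).reshape(3,3)
    R=cv2.Rodrigues(np.array(c["rvec"],float))[0]; t=np.array(c["tvec"],float).ravel()
    return K,R,t
def ray(n,px):
    K,R,t=cal(n); d=R.T@np.linalg.inv(K)@np.array([px[0],px[1],1.]); return -R.T@t,d
def atz(n,px,z):
    o,d=ray(n,px); return o+d*(z-o[2])/d[2]
def proj(n,P):
    K,R,t=cal(n); q=(R@np.atleast_2d(np.array(P,float)).T).T+t; q=q@K.T; return q[:,:2]/q[:,2:]
def snap(n,f):
    im=env.read_camera(n); cv2.imwrite(f,np.ascontiguousarray(im[:,:,::-1])); return im
E
python3 - <<'E'
from h import *
for n in("side","top"):
    snap(n,f"pics/{n}0.png")
    print(n,-cal(n)[1].T@cal(n)[2])
    for q in("prop","rest","rest_foot","rest_parked","kiln_shelf","spot","prop_b","slip_cup"):
        print(n,q,[(np.round(r["pixel"],1).tolist(),round(r["conf"],2)) for r in env.place_of(q,n)][:5])
print(env.state()["t"])
E
```

```text
pics
side [ 385.43408068 1480.25032308  687.38593922]
side prop [([342.9, 182.6], 0.75), ([306.0, 278.2], 0.73), ([306.8, 191.8], 0.66), ([284.1, 318.8], 0.65)]
side rest [([324.4, 242.5], 0.92)]
side rest_foot [([324.9, 228.4], 0.93)]
side rest_parked [([324.2, 215.6], 0.78)]
side kiln_shelf [([327.3, 199.7], 0.91)]
side spot []
side prop_b [([342.9, 182.6], 0.75), ([306.0, 278.2], 0.73), ([306.8, 191.8], 0.66), ([284.1, 318.8], 0.65)]
side slip_cup [([264.7, 197.8], 0.64)]
top [ 394.53685383   98.39193766 1467.34514588]
top prop [([205.4, 240.2], 0.92), ([395.0, 267.3], 0.68), ([373.5, 223.4], 0.61), ([144.8, 232.2], 0.56)]
top rest [([282.3, 251.1], 0.76)]
top rest_foot [([297.6, 255.9], 0.96)]
top rest_parked [([288.3, 251.8], 0.85)]
top kiln_shelf [([387.3, 245.6], 0.77), ([368.9, 228.8], 0.65)]
top spot [([410.0, 229.4], 0.41)]
top prop_b [([205.4, 240.2], 0.92), ([395.0, 267.3], 0.68), ([373.5, 223.4], 0.61), ([144.8, 232.2], 0.56)]
top slip_cup [([401.5, 172.9], 0.77), ([288.5, 252.7], 0.37), ([374.9, 224.8], 0.24)]
0.9
```

View pics/top0.png

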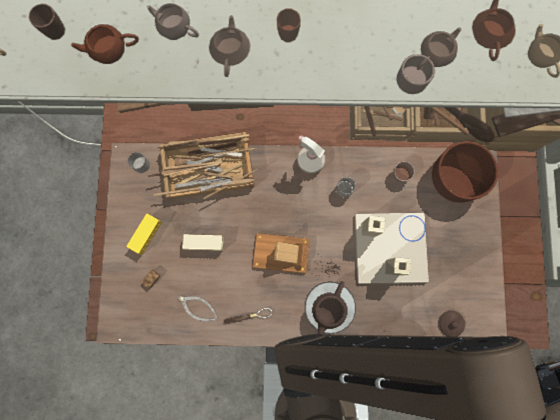

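View pics/side0.png

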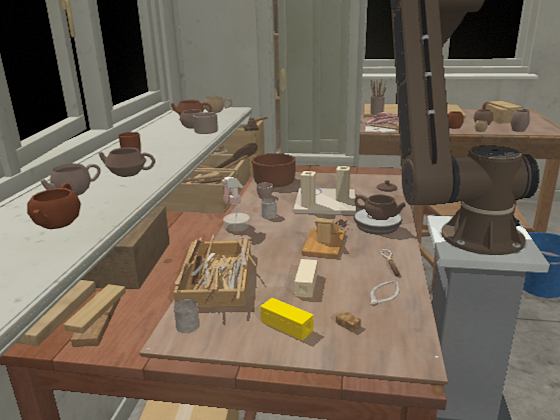

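```bash
python3 - <<'E'
import cv2
a=cv2.imread("pics/top0.png")[180:300,115:435]
cv2.imwrite("pics/top0c.png",cv2.resize(a,(800,300),interpolation=cv2.INTER_CUBIC))
from h import *
for n,px,z in [("top",(205.4,240.2),22.5),("top",(144.8,232.2),22.5),("top",(395,267.3),78),("top",(373.5,223.4),78),("top",(410,229.4),18),("top",(387.3,245.6),0),("top",(282.3,251.1),0),("top",(297.6,255.9),30),("top",(401.5,172.9),0),
 ("side",(306,278.2),22.5),("side",(284.1,318.8),22.5),("side",(324.9,228.4),30),("side",(324.4,242.5),0),("side",(342.9,182.6),78),("side",(306.8,191.8),78)]:
  print(n,px,np.round(atz(n,px,z),1))
E
```

```text
top (205.4, 240.2) [522.9 348.7  22.5]
top (144.8, 232.2) [544.8 541.4  22.5]
top (395, 267.3) [ 446.6 -232.4   78. ]
top (373.5, 223.4) [ 577.9 -169.9   78. ]
top (410, 229.4) [ 568.7 -296.4   18. ]
top (387.3, 245.6) [ 517.7 -227.9    0. ]
top (282.3, 251.1) [494.4 106.1   0. ]
top (297.6, 255.9) [478.3  58.   30. ]
top (401.5, 172.9) [ 755.9 -278.3    0. ]
side (306, 278.2) [515.2 363.9  22.5]
side (284.1, 318.8) [544.3 550.6  22.5]
side (324.9, 228.4) [489.5  63.4  30. ]
side (324.4, 242.5) [487.5 103.4   0. ]
side (342.9, 182.6) [ 448.1 -241.    78. ]
side (306.8, 191.8) [ 569.3 -131.6   78. ]
```

View pics/top0c.png

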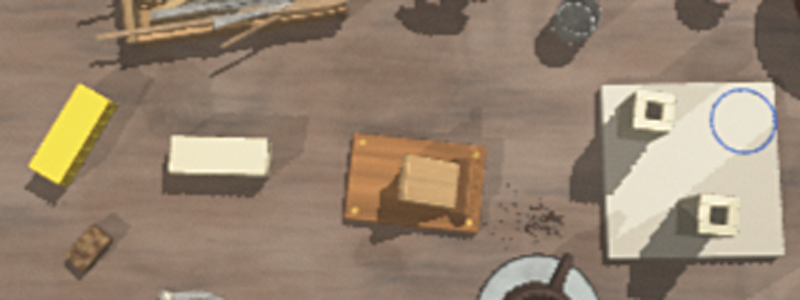

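```bash
python3 - <<'E'
from h import *
im=snap("wrist","pics/w0.png")
K,R,t=cal("wrist"); s=env.state()
print(K.round(1),(-R.T@t).round(1),R.round(3)); print(s["eef_pos"],s["tcp_rot"],s["t"],s["opening"])
E
```

```text
[[335.9   0.  282.5]
 [  0.  335.9 211.2]
 [  0.    0.    1. ]] [ 271.6 -567.   385. ] [[ 0.313 -0.95   0.   ]
 [-0.911 -0.3    0.284]
 [-0.27  -0.089 -0.959]]
[ 195.31582137 -593.70471401  188.24779235] [ 3.14154508e+00 -4.70231475e-07  3.17775510e-01] 0.95 0.9976418722942251
```

View pics/w0.png

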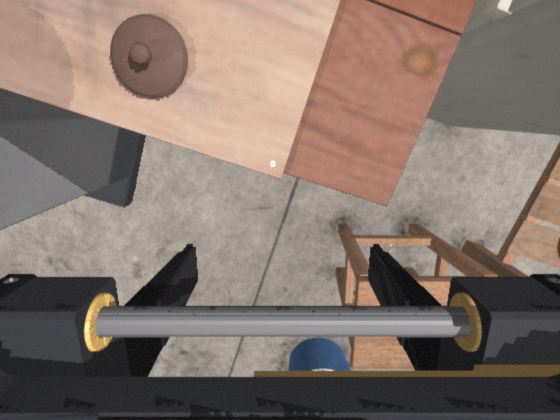

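Call:
drive_tool:
  commands:
    - {"dx": 28, "dy": 29, "dz": 8, "yaw": 7}
    - {"dx": 28, "dy": 29, "dz": 8, "yaw": 7}
    - {"dx": 28, "dy": 29, "dz": 8, "yaw": 7}
    - {"dx": 28, "dy": 29, "dz": 8, "yaw": 7}
    - {"dx": 28, "dy": 29, "dz": 8, "yaw": 7}

```text
t: 1.37
eef_pos: [336.3, -447.2, 228.7]
tcp_rot: [3.141, 0.0, 0.934]
ft_force: [1.2, -0.4, -0.6]
opening: 1.0
```

Call:
drive_tool:
  commands:
    - {"dx": 28, "dy": 29, "dz": 8, "yaw": 7}
    - {"dx": 28, "dy": 29, "dz": 8, "yaw": 7}
    - {"dx": 28, "dy": 29, "dz": 8, "yaw": 7}
    - {"dx": 28, "dy": 29, "dz": 8, "yaw": 7}
    - {"dx": 28, "dy": 29, "dz": 8, "yaw": 7}

```text
t: 1.78
eef_pos: [476.4, -302.0, 268.9]
tcp_rot: [3.141, 0.0, 1.546]
ft_force: [-0.4, -0.2, -0.1]
opening: 1.0
```

Call:
drive_tool:
  commands:
    - {"dx": 20, "dy": 30, "dz": 8, "yaw": 2}
    - {"dy": 30}
    - {"dx": 0}
    - {"dx": 0}

```text
invalid input
```

```bash
python3 - <<'E'
from h import *
s=env.state(); print(s["eef_pos"],s["tcp_rot"],s["t"])
im=snap("wrist","pics/w1.png")
for q,z in(("kiln_shelf",0),("spot",18),("prop_b",78),("rest_foot",30),("rest",0),("slip_cup",0)):
    print(q,[(np.round(r["pixel"],1).tolist(),round(r["conf"],2),atz("wrist",r["pixel"],z).round(1).tolist()) for r in env.place_of(q,"wrist")][:4])
E
```

```text
[ 476.39916315 -302.00013883  268.90917578] [3.14117154e+00 2.67435202e-04 1.54555445e+00] 1.7833
kiln_shelf [([306.1, 124.7], 0.66, [512.3, -236.0, 0.0])]
spot []
prop_b [([258.1, 125.8], 0.82, [450.4, -235.5, 78.0]), ([369.5, 55.7], 0.69, [571.7, -167.2, 78.0])]
rest_foot []
rest []
slip_cup [([480.3, 144.3], 0.97, [744.9, -274.0, 0.0])]
```

View pics/w1.png

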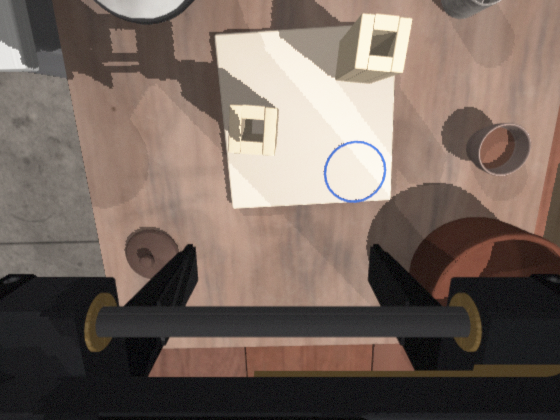

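```bash
cat > spot.py <<'E'
from h import *
def spot(im,z=18):
    a=im.astype(int); m=((a[:,:,2]-a[:,:,0]>50)&(a[:,:,2]>120)); 
    ys,xs=np.nonzero(m); print(len(xs))
    P=np.array([atz("wrist",(x,y),z)[:2] for x,y in zip(xs,ys)])
    A=np.c_[2*P,np.ones(len(P))]; s=np.linalg.lstsq(A,(P**2).sum(1),rcond=None)[0]
    r=np.sqrt(s[2]+s[0]**2+s[1]**2); res=np.abs(np.hypot(*(P-s[:2]).T)-r); return s[:2],r,res.max()
E
python3 - <<'E'
from spot import *
im=cv2.imread("pics/w1.png")[:,:,::-1]
print(spot(im))
# shelf corners
for p in [(217,36),(233,206),(390,199),(394,98)]: print(p,atz("wrist",p,18).round(1))
# prop tops: upper face corners z=138
for p in [(231,106),(230,153),(275,153),(277,107)]: print(p,atz("wrist",p,138).round(1))
E
```

```text
449
(array([ 570.96151158, -303.25836915]), np.float64(40.11695276243818), np.float64(1.8617792905323185))
(217, 36) [ 401.2 -133.    18. ]
(233, 206) [ 404.6 -345.3   18. ]
(390, 199) [ 620.7 -342.3   18. ]
(394, 98) [ 618.1 -210.7   18. ]
(231, 106) [ 429.4 -216.1  138. ]
(230, 153) [ 425.1 -259.2  138. ]
(275, 153) [ 468.5 -260.6  138. ]
(277, 107) [ 472.1 -218.3  138. ]
```

Call:
drive_tool:
  commands:
    - {"dx": 2, "dy": 40, "dz": 5, "yaw": 0}
    - {"dx": 2, "dy": 40, "dz": 5, "yaw": 0}
    - {"dx": 2, "dy": 40, "dz": 5, "yaw": 0}
    - {"dx": 2, "dy": 40, "dz": 5, "yaw": 0}
    - {"dx": 2, "dy": 40, "dz": 5, "yaw": 0}

```text
t: 2.55
eef_pos: [484.5, -103.3, 293.3]
tcp_rot: [-3.141, -0.0, 1.536]
ft_force: [1.6, -0.7, 0.3]
opening: 1.001
```

Call:
drive_tool:
  commands:
    - {"dx": 2, "dy": 40, "dz": 0, "yaw": 0}
    - {"dx": 2, "dy": 40, "dz": 0, "yaw": 0}
    - {"dx": 2, "dy": 40, "dz": 0, "yaw": 0}
    - {"dx": 2, "dy": 20, "dz": 0, "yaw": 0}
    - {"dx": 0, "dy": 0, "dz": 0, "yaw": 0}

```text
t: 2.97
eef_pos: [493.2, 38.3, 293.2]
tcp_rot: [3.142, -0.001, 1.54]
ft_force: [-0.7, -0.9, -0.1]
opening: 0.996
```

```bash
python3 - <<'E'
from h import *
s=env.state(); print(s["eef_pos"],s["tcp_rot"],s["t"])
im=snap("wrist","pics/w2.png")
for q,z in(("rest_parked",88),("rest_foot",30),("rest",0),("prop",22.5)):
    print(q,[(np.round(r["pixel"],1).tolist(),round(r["conf"],2),atz("wrist",r["pixel"],z).round(1).tolist()) for r in env.place_of(q,"wrist")][:4])
E
```

```text
[493.1641893   38.34663676 293.19189869] [ 3.14157769e+00 -5.41439465e-04  1.54029972e+00] 2.9667
rest_parked []
rest_foot [([274.9, 156.2], 0.73, [483.5, 59.1, 30.0])]
rest [([277.3, 118.5], 0.73, [488.2, 107.7, 0.0])]
prop [([258.6, 363.5], 0.9, [442.6, -286.9, 22.5])]
```

View pics/w2.png

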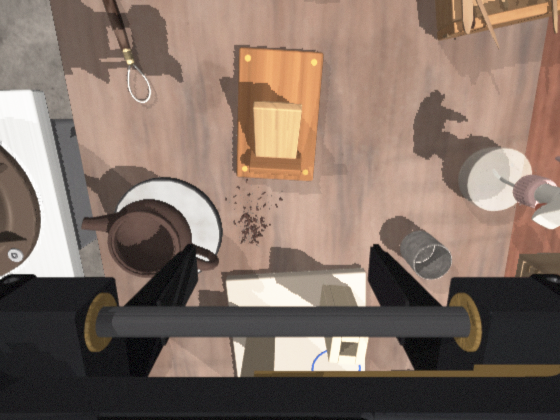

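```bash
python3 - <<'E'
from h import *
im=cv2.imread("pics/w2.png"); cv2.imwrite("pics/w2c.png",cv2.resize(im[35:195,220:340],None,fx=4,fy=3.7,interpolation=cv2.INTER_CUBIC)[:600])
C=[atz("wrist",p,16) for p in [(239,48),(322,52),(315,180),(236,176)]]
C=np.array(C)[:,:2]; print(C.round(1),C.mean(0))
for i in range(4):
    d=C[(i+1)%4]-C[i]; print(np.hypot(*d),np.degrees(np.arctan2(d[1],d[0])))
E
```

```text
[[442.5 196.9]
 [549.2 188.7]
 [539.3  21.3]
 [426.6  30.8]] [489.41629876 109.39677908]
107.01812400003234 -4.388517707175458
167.70278137969956 -93.37920255029813
113.07240963737348 175.19214181123098
166.87794985746729 84.5480375117854
```

View pics/w2c.png

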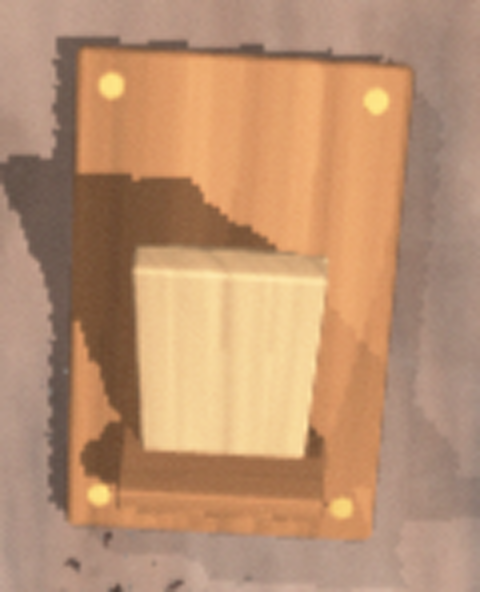

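Call:
drive_tool:
  commands:
    - {"dx": 4, "dy": 40, "dz": -8, "yaw": 0}
    - {"dx": 4, "dy": 40, "dz": -8, "yaw": 0}
    - {"dx": 4, "dy": 40, "dz": -8, "yaw": 0}
    - {"dx": 4, "dy": 40, "dz": -8, "yaw": 0}
    - {"dx": 4, "dy": 40, "dz": -8, "yaw": 0}

```text
t: 3.63
eef_pos: [513.8, 236.7, 252.9]
tcp_rot: [3.141, 0.0, 1.537]
ft_force: [0.6, -1.1, -1.1]
opening: 1.0
```

Call:
drive_tool:
  commands:
    - {"dx": 4, "dy": 35, "dz": -8, "yaw": 0}
    - {"dx": 4, "dy": 35, "dz": -8, "yaw": 0}
    - {"dx": 0, "dy": 0, "dz": 0, "yaw": 0}
    - {"dx": 0, "dy": 0, "dz": 0, "yaw": 0}

```text
t: 3.97
eef_pos: [521.5, 306.4, 236.1]
tcp_rot: [-3.14, 0.001, 1.54]
ft_force: [-0.8, -0.9, -0.2]
opening: 1.003
```

```bash
python3 - <<'E'
from h import *
s=env.state(); print(s["eef_pos"],s["tcp_rot"],s["t"])
im=snap("wrist","pics/w3.png")
for q,z in(("prop",22.5),):
    print(q,[(np.round(r["pixel"],1).tolist(),round(r["conf"],2),atz("wrist",r["pixel"],z).round(1).tolist()) for r in env.place_of(q,"wrist")][:4])
E
```

```text
[521.54248524 306.37203708 236.14661816] [-3.14017181e+00  8.85935069e-04  1.54009019e+00] 3.9667
prop [([261.6, 351.1], 0.68, [483.1, 53.0, 22.5]), ([275.3, 137.2], 0.61, [514.6, 357.6, 22.5])]
```

View pics/w3.png

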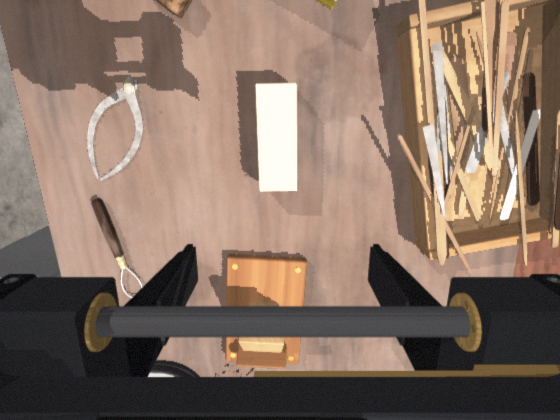

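```bash
python3 - <<'E'
from h import *
im=cv2.imread("pics/w3.png")[:,:,::-1].astype(int)
m=((im.min(2)>175)).astype(np.uint8); m[:70]=0;m[200:]=0;m[:,:240]=0;m[:,315:]=0
c=max(cv2.findContours(m,0,2)[0],key=cv2.contourArea)
P=np.array([atz("wrist",p[0],45)[:2] for p in c],np.float32)
print(cv2.minAreaRect(P), cv2.boundingRect(c))
for p in [(256,84),(297,84),(297,191),(259,191)]: print(atz("wrist",p,45).round(1))
E
```

```text
((516.472412109375, 356.73919677734375), (119.9229507446289, 44.241695404052734), 88.83792114257812) (256, 83, 41, 109)
[496.4 416.4  45. ]
[540.9 415.   45. ]
[538.6 295.9  45. ]
[493.5 297.4  45. ]
```

Call:
drive_tool:
  commands:
    - {"dx": -1, "dy": 12, "dz": -35, "yaw": 0.6}
    - {"dx": -1, "dy": 12, "dz": -35, "yaw": 0}
    - {"dx": -1, "dy": 12, "dz": -35, "yaw": 0}
    - {"dx": -1, "dy": 12, "dz": -35, "yaw": 0}
    - {"dx": -1, "dy": 11, "dz": -30, "yaw": 0}

```text
t: 4.48
eef_pos: [516.8, 363.8, 66.0]
tcp_rot: [3.141, 0.0, 1.547]
ft_force: [-0.3, -0.5, 0.5]
opening: 0.999
```

Call:
drive_tool:
  commands:
    - {"dx": 0, "dy": 0, "dz": -20, "yaw": 0}
    - {"dx": 0, "dy": 0, "dz": -18, "yaw": 0}
    - {"dx": 0, "dy": 0, "dz": -14, "yaw": 0}
    - {"dx": 0, "dy": 0, "dz": -6, "yaw": 0}
    - {"dx": 0, "dy": 0, "dz": 0, "yaw": 0}

```text
t: 4.9
eef_pos: [516.6, 363.7, 8.6]
tcp_rot: [-3.14, 0.001, 1.548]
ft_force: [-0.2, 0.5, 0.2]
opening: 0.997
```

Call:
drive_tool:
  commands:
    - {"dx": 0, "dy": 0, "dz": 0, "yaw": 0}
    - {"dx": 0, "dy": 0, "dz": 0, "yaw": 0}
    - {"dx": 0, "dy": 0, "dz": 0, "yaw": 0}
    - {"dx": 0, "dy": 0, "dz": 0, "yaw": 0}
    - {"dx": 0, "dy": 0, "dz": 0, "yaw": 0}
  grip: 0.3

```text
t: 5.32
eef_pos: [516.6, 365.4, 9.9]
tcp_rot: [3.141, -0.0, 1.55]
ft_force: [0.1, 0.2, 0.3]
opening: 0.705
```

```bash
python3 - <<'E'
from h import *
s=env.state(); print(s["eef_pos"],s["tcp_rot"],s["t"],s["opening"],s["ft_force"])
snap("wrist","pics/w4.png")
E
```

```text
[516.56394956 365.39993863   9.90715814] [ 3.14064070e+00 -4.82784822e-04  1.55004885e+00] 5.3167 0.7047866625056048 [0.0799227  0.21267453 0.336598  ]
```

View pics/w4.png

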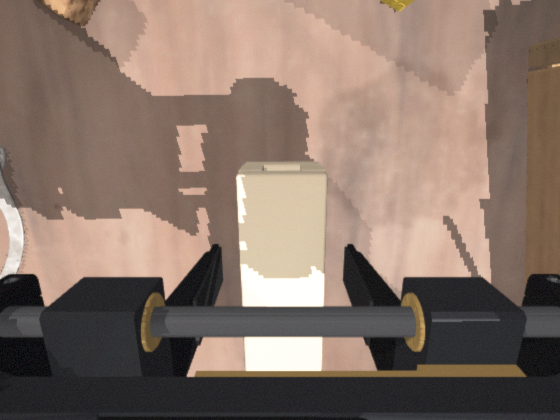

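Call:
drive_tool:
  commands:
    - {"dx": 0, "dy": 0, "dz": 0, "yaw": 0}
    - {"dx": 0, "dy": 0, "dz": 0, "yaw": 0}
    - {"dx": 0, "dy": 0, "dz": 0, "yaw": 0}
    - {"dx": 0, "dy": 0, "dz": 0, "yaw": 0}
    - {"dx": 0, "dy": 0, "dz": 0, "yaw": 0}
  grip: 0

```text
t: 5.78
eef_pos: [516.3, 365.3, 9.3]
tcp_rot: [3.142, -0.0, 1.55]
ft_force: [-0.6, 0.9, 1.8]
opening: 0.47
```

Call:
drive_tool:
  commands:
    - {"dx": 0, "dy": 0, "dz": 0, "yaw": 0}
    - {"dx": 0, "dy": 0, "dz": 0, "yaw": 0}
    - {"dx": 0, "dy": 0, "dz": 10, "yaw": 0}
    - {"dx": 0, "dy": 0, "dz": 20, "yaw": 0}
    - {"dx": 0, "dy": 0, "dz": 30, "yaw": 0}

```text
t: 6.2
eef_pos: [515.0, 364.5, 68.0]
tcp_rot: [-3.137, 0.003, 1.55]
ft_force: [-0.1, 0.8, -2.1]
opening: 0.471
```

Call:
drive_tool:
  commands:
    - {"dx": 0, "dy": 0, "dz": 40, "yaw": 0}
    - {"dx": 0, "dy": 0, "dz": 40, "yaw": 0}
    - {"dx": 0, "dy": 0, "dz": 10, "yaw": 0}
    - {"dx": 0, "dy": 0, "dz": 0, "yaw": 0}
    - {"dx": 0, "dy": 0, "dz": 0, "yaw": 0}

```text
t: 6.62
eef_pos: [515.9, 365.0, 158.8]
tcp_rot: [-3.141, 0.0, 1.55]
ft_force: [-0.1, -0.2, -3.9]
opening: 0.469
```

```bash
python3 - <<'E'
from h import *
s=env.state(); print(s["eef_pos"],s["tcp_rot"],s["t"],s["opening"],s["ft_force"])
snap("wrist","pics/w5.png");im=snap("side","pics/s5.png")
cv2.imwrite("pics/s5c.png",cv2.resize(np.ascontiguousarray(im[80:330,220:420,::-1]),None,fx=2.4,fy=2.4))
E
```

```text
[515.87887473 364.99897454 158.79933729] [-3.14135136e+00  2.73593616e-04  1.55000247e+00] 6.6167 0.46894695794160934 [-0.08841742 -0.15365401 -3.88272522]
```

View pics/w5.png

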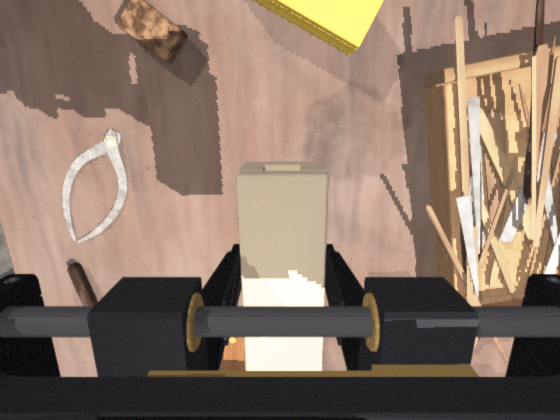

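View pics/s5c.png

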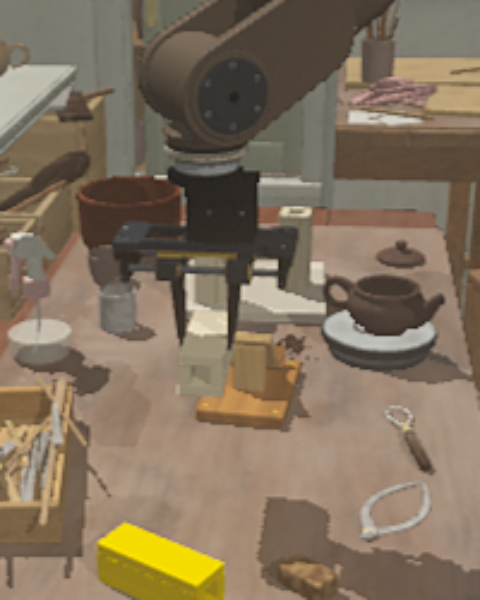

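Call:
drive_tool:
  commands:
    - {"dx": -5, "dy": -38, "dz": 0, "yaw": -1}
    - {"dx": -5, "dy": -38, "dz": 0, "yaw": -1}
    - {"dx": -5, "dy": -38, "dz": 0, "yaw": -1}
    - {"dx": -5, "dy": -38, "dz": 0, "yaw": -0.4}
    - {"dx": -5, "dy": -38, "dz": 0, "yaw": 0}

```text
t: 7.13
eef_pos: [489.9, 173.6, 157.3]
tcp_rot: [-3.138, 0.001, 1.491]
ft_force: [0.8, -1.5, -2.5]
opening: 0.472
```

Call:
drive_tool:
  commands:
    - {"dx": -5, "dy": -38, "dz": 0, "yaw": 0}
    - {"dx": 0, "dy": -30, "dz": 0, "yaw": 0}
    - {"dx": 0, "dy": -14, "dz": -10, "yaw": 0}
    - {"dx": 0, "dy": 0, "dz": -20, "yaw": 0}
    - {"dx": 0, "dy": 0, "dz": -10, "yaw": 0}

```text
t: 7.55
eef_pos: [485.0, 92.0, 116.5]
tcp_rot: [-3.138, 0.001, 1.488]
ft_force: [-0.6, 0.2, -3.9]
opening: 0.466
```

Call:
drive_tool:
  commands:
    - {"dx": 0, "dy": 0, "dz": 0, "yaw": 0}
    - {"dx": 0, "dy": 0, "dz": 0, "yaw": 0}

```text
t: 7.72
eef_pos: [485.6, 93.2, 118.0]
tcp_rot: [-3.138, 0.0, 1.491]
ft_force: [0.9, -0.2, -3.0]
opening: 0.471
```

```bash
cat > look.py <<'E'
from h import *
import sys
tag=sys.argv[1]; x0,x1,y0,y1=map(int,sys.argv[2:6])
s=env.state(); print(np.round(s["eef_pos"],1),np.round(s["tcp_rot"],4),s["t"],round(s["opening"],3),np.round(s["ft_force"],1),np.round(s["moment"],2))
a=snap("wrist",f"pics/w{tag}.png");im=snap("side",f"pics/s{tag}.png")
b=cv2.resize(np.ascontiguousarray(im[y0:y1,x0:x1,::-1]),(400,420),interpolation=cv2.INTER_CUBIC)
c=cv2.resize(np.ascontiguousarray(a[:,130:430,::-1]),(400,420))
cv2.imwrite(f"pics/c{tag}.png",np.hstack([b,c]))
E
python3 look.py 6 260 380 130 256
```

```text
[485.6  93.2 118. ] [-3.1384e+00  5.0000e-04  1.4905e+00] 7.7167 0.471 [ 0.9 -0.2 -3. ] [-0.   -0.08  0.  ]
```

View pics/c6.png

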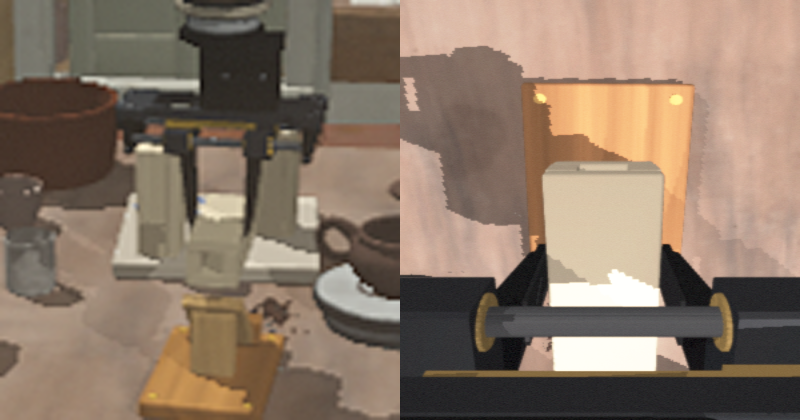

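Call:
drive_tool:
  commands:
    - {"dx": 0, "dy": 0, "dz": -6, "yaw": 0}
    - {"dx": 0, "dy": 0, "dz": -5, "yaw": 0}
    - {"dx": 0, "dy": 0, "dz": -4, "yaw": 0}
    - {"dx": 0, "dy": 0, "dz": -3, "yaw": 0}
    - {"dx": 0, "dy": 0, "dz": 0, "yaw": 0}

```text
t: 8.23
eef_pos: [486.1, 93.2, 101.0]
tcp_rot: [-3.141, 0.0, 1.491]
ft_force: [-1.7, 0.3, 0.9]
opening: 0.47
```

Call:
drive_tool:
  commands:
    - {"dx": 0, "dy": 0, "dz": -2, "yaw": 0}
    - {"dx": 0, "dy": 0, "dz": -2, "yaw": 0}
    - {"dx": 0, "dy": 0, "dz": 0, "yaw": 0}

```text
t: 8.48
eef_pos: [486.3, 92.6, 98.0]
tcp_rot: [3.141, 0.001, 1.491]
ft_force: [-4.5, -7.9, 13.0]
opening: 0.469
```

```bash
python3 look.py 7 260 380 130 256
```

```text
[486.3  92.6  98. ] [3.1410e+00 1.1000e-03 1.4913e+00] 8.4833 0.469 [-4.5 -7.9 13. ] [-1.21  0.82  0.1 ]
```

View pics/c7.png

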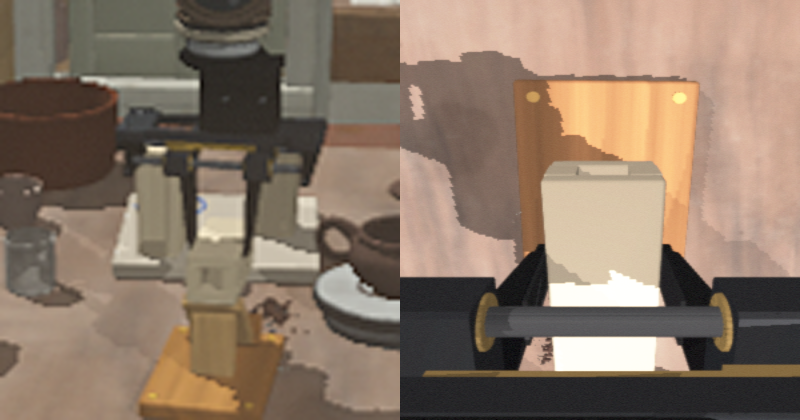

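Call:
drive_tool:
  commands:
    - {"dx": 0, "dy": 0, "dz": -2, "yaw": 0}
    - {"dx": 0, "dy": 0, "dz": -2, "yaw": 0}
    - {"dx": 0, "dy": 0, "dz": -2, "yaw": 0}
    - {"dx": 0, "dy": 0, "dz": 0, "yaw": 0}

```text
t: 8.92
eef_pos: [486.3, 92.4, 92.1]
tcp_rot: [3.141, 0.001, 1.491]
ft_force: [-5.3, -9.7, 13.5]
opening: 0.47
```

```bash
python3 look.py 8 260 380 130 256
```

```text
[486.3  92.4  92.1] [3.1410e+00 1.3000e-03 1.4912e+00] 8.9167 0.47 [-5.3 -9.7 13.5] [-1.47  0.89  0.14]
```

View pics/c8.png

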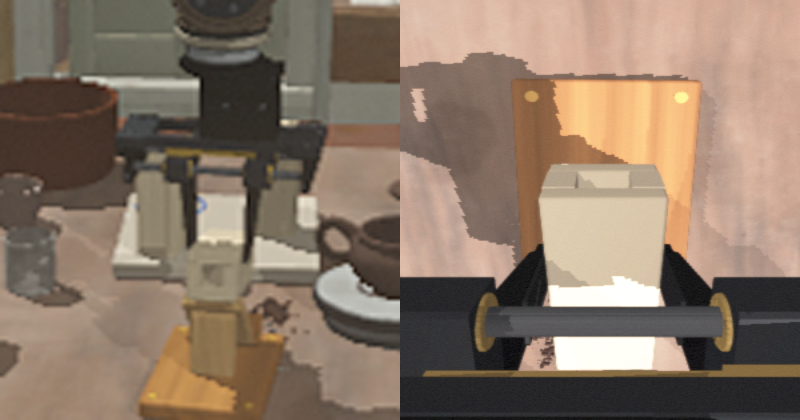

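Call:
drive_tool:
  commands:
    - {"dx": 0, "dy": 0, "dz": -2, "yaw": 0}
    - {"dx": 0, "dy": 0, "dz": -2, "yaw": 0}
    - {"dx": 0, "dy": 0, "dz": -2, "yaw": 0}
    - {"dx": 0, "dy": 0, "dz": 0, "yaw": 0}

```text
t: 9.35
eef_pos: [486.2, 92.4, 86.0]
tcp_rot: [3.141, 0.001, 1.491]
ft_force: [-5.0, -9.4, 11.8]
opening: 0.471
```

```bash
python3 look.py 9 260 380 130 256
```

```text
[486.2  92.4  86. ] [3.1413e+00 1.2000e-03 1.4912e+00] 9.35 0.471 [-5.  -9.4 11.8] [-1.39  0.89  0.11]
```

View pics/c9.png

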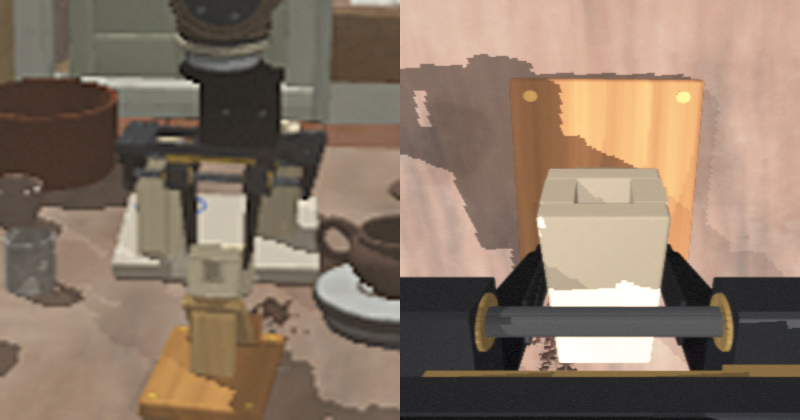

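Call:
drive_tool:
  commands:
    - {"dx": 0, "dy": 0, "dz": -1.5, "yaw": 0}
    - {"dx": 0, "dy": 0, "dz": -1.5, "yaw": 0}
    - {"dx": 0, "dy": 0, "dz": 0, "yaw": 0}

```text
t: 9.7
eef_pos: [486.1, 92.5, 83.1]
tcp_rot: [3.141, 0.001, 1.491]
ft_force: [-4.9, -8.8, 12.8]
opening: 0.47
```

```bash
python3 look.py 10 260 380 130 256
```

```text
[486.1  92.5  83.1] [3.1413e+00 1.1000e-03 1.4912e+00] 9.7 0.47 [-4.9 -8.8 12.8] [-1.34  0.9   0.14]
```

View pics/c10.png

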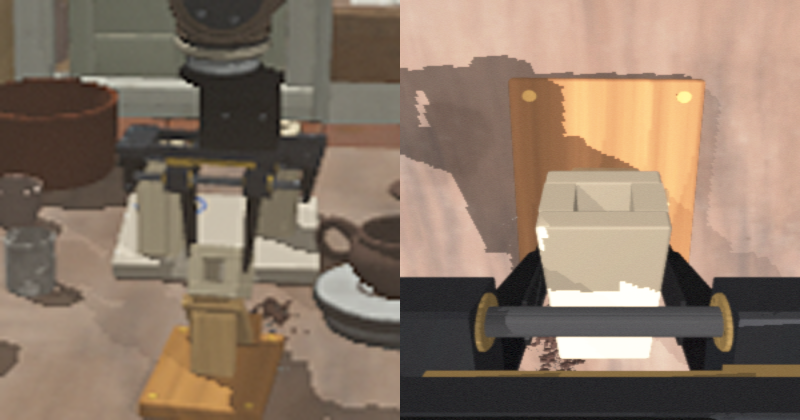

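```bash
cat > pnp.py <<'E'
from h import *
def top(pts,n="wrist",wid=45):
    # pts: far-left, far-right, near-right, near-left of square end face; returns world corners
    h=22.5; O=np.array([[-h,h,0],[h,h,0],[h,-h,0],[-h,-h,0]],float)
    K,R,t=cal(n)
    ok,rv,tv,err=cv2.solvePnPGeneric(O,np.array(pts,float).reshape(-1,1,2),K,None,flags=cv2.SOLVEPNP_IPPE_SQUARE)
    for r,v,e in zip(rv,tv,err):
        Rw=R.T@cv2.Rodrigues(r)[0]; c=R.T@(v.ravel()-t)
        print("centre",c.round(1),"normal",Rw[:,2].round(3),"tilt",np.degrees(np.arccos(Rw[2,2])).round(1),"err",e)
E
python3 - <<'E'
from pnp import *
top([(241,172),(325,172),(331,212),(236,212)])
im=cv2.imread("pics/w10.png")[150:240,210:360]
cv2.imwrite("pics/w10c.png",cv2.resize(im,None,fx=5,fy=5,interpolation=cv2.INTER_CUBIC))
E
```

```text
centre [489.8 136.3 113.2] normal [0.078 0.97  0.232] tilt 76.6 err [1.68795102]
centre [489.6 135.  118.3] normal [-0.065 -0.768  0.637] tilt 50.4 err [6.11634763]
```

View pics/w10c.png

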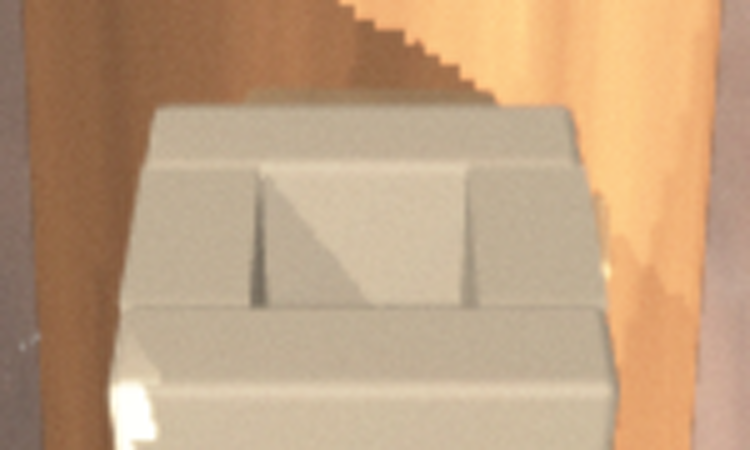

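```bash
python3 - <<'E'
from pnp import *
top([(240.6,171),(324.4,171.4),(332.6,227),(232.4,226.6)])
E
```

```text
centre [489.2 134.3 118.6] normal [0.078 0.917 0.392] tilt 66.9 err [0.49864929]
centre [489.1 132.9 124.7] normal [-0.055 -0.624  0.78 ] tilt 38.8 err [6.90567228]
```

Call:
drive_tool:
  commands:
    - {"dx": 0, "dy": 0, "dz": 8, "yaw": 0}
    - {"dx": 0, "dy": 4, "dz": 4, "yaw": 0}
    - {"dx": 1, "dy": 7, "dz": 0, "yaw": 0}
    - {"dx": 0.5, "dy": 6, "dz": 0, "yaw": 0}
    - {"dx": 0, "dy": 0, "dz": 0, "yaw": 0}

```text
t: 10.22
eef_pos: [487.9, 111.6, 94.1]
tcp_rot: [3.141, -0.0, 1.492]
ft_force: [-0.0, 0.4, -3.1]
opening: 0.468
```

Call:
drive_tool:
  commands:
    - {"dx": 0, "dy": 0, "dz": 0, "yaw": 0}

```text
t: 10.3
eef_pos: [487.7, 110.9, 94.0]
tcp_rot: [-3.141, 0.0, 1.492]
ft_force: [0.5, -0.1, -2.5]
opening: 0.471
```

```bash
python3 look.py 11 260 380 130 256; python3 - <<'E'
import cv2
im=cv2.imread("pics/w11.png")[150:240,210:360]
cv2.imwrite("pics/w11c.png",cv2.resize(im,None,fx=5,fy=5,interpolation=cv2.INTER_CUBIC))
E
```

```text
[487.7 110.9  94. ] [-3.1413e+00  1.0000e-04  1.4918e+00] 10.3 0.471 [ 0.5 -0.1 -2.5] [ 0.04 -0.1   0.  ]
```

View pics/c11.png

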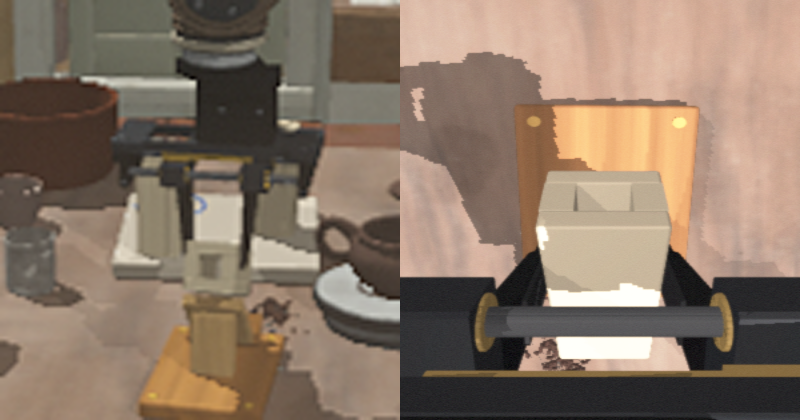

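View pics/w11c.png

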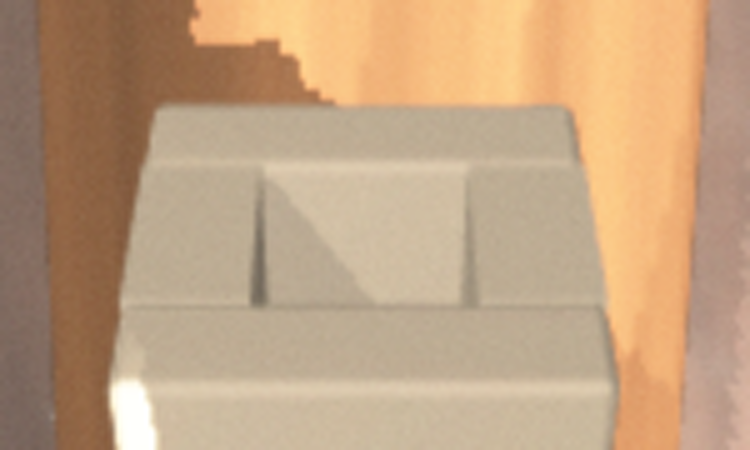

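```bash
cat > fit.py <<'E'
from pnp import *
def fit(pts,obj,n="wrist"):
    # obj in prop frame: x along to raised end, y right(-> image right = +worldx side), z up/out
    K,R,t=cal(n)
    ok,rv,tv=cv2.solvePnP(np.array(obj,float),np.array(pts,float),K,None,flags=cv2.SOLVEPNP_SQPNP)
    rv,tv=cv2.solvePnPRefineLM(np.array(obj,float),np.array(pts,float),K,None,rv,tv)
    Rw=R.T@cv2.Rodrigues(rv)[0]; c=R.T@(tv.ravel()-t)
    pr=cv2.projectPoints(np.array(obj,float),rv,tv,K,None)[0].reshape(-1,2)
    print("centre",c.round(1),"axis",Rw[:,0].round(3),"elev",np.degrees(np.arcsin(Rw[2,0])).round(1),"res",(pr-pts).round(1).tolist())
    return c,Rw
E
python3 - <<'E'
from fit import *
im=cv2.imread("pics/w11.png")[290:380,210:360]
cv2.imwrite("pics/w11d.png",cv2.resize(im,None,fx=5,fy=5,interpolation=cv2.INTER_CUBIC))
a=22.5
obj=[(60,-a,-a),(60,a,-a),(60,a,a),(60,-a,a),(-60,a,a),(-60,-a,a)]
obj=[(x,-y,z) for x,y,z in obj]
pts=[(240.6,171),(324.4,171.4),(332.6,227),(232.4,226.6),(317.5,357.5),(247,357.5)]
fit(pts,obj)
E
```

```text
centre [486.4  97.4 105.2] axis [0.074 0.914 0.4  ] elev 23.6 res [[0.8, -0.2], [-0.7, -0.4], [0.6, -0.0], [-0.6, 0.2], [-1.9, 0.3], [1.8, 0.2]]
```

View pics/w11d.png

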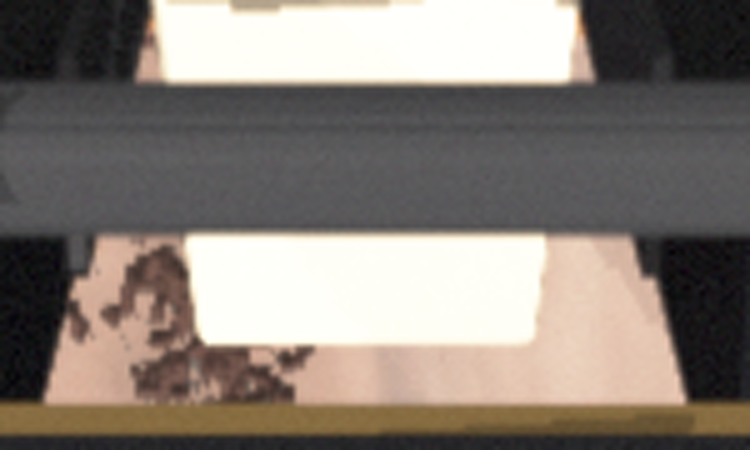

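Call:
drive_tool:
  commands:
    - {"dx": -0.5, "dy": -4, "dz": -2, "yaw": 0}
    - {"dx": 0, "dy": 0, "dz": 0, "yaw": 0}

```text
t: 10.57
eef_pos: [487.0, 105.7, 91.8]
tcp_rot: [-3.141, 0.0, 1.491]
ft_force: [0.8, 0.5, -3.1]
opening: 0.474
```

Call:
drive_tool:
  commands:
    - {"dx": 0, "dy": 0, "dz": 0, "yaw": 0}
    - {"dx": 0, "dy": 0, "dz": 0, "yaw": 0}
    - {"dx": 0, "dy": 0, "dz": 0, "yaw": 0}
    - {"dx": 0, "dy": 0, "dz": 0, "yaw": 0}
    - {"dx": 0, "dy": 0, "dz": 0, "yaw": 0}
  grip: 1

```text
t: 10.98
eef_pos: [487.4, 106.3, 92.4]
tcp_rot: [3.141, -0.0, 1.491]
ft_force: [-0.1, 0.2, 0.4]
opening: 0.764
```

```bash
python3 look.py 12 260 380 130 256
```

```text
[487.4 106.3  92.4] [ 3.1411 -0.      1.4907] 10.9833 0.764 [-0.1  0.2  0.4] [-0.   -0.09  0.01]
```

View pics/c12.png

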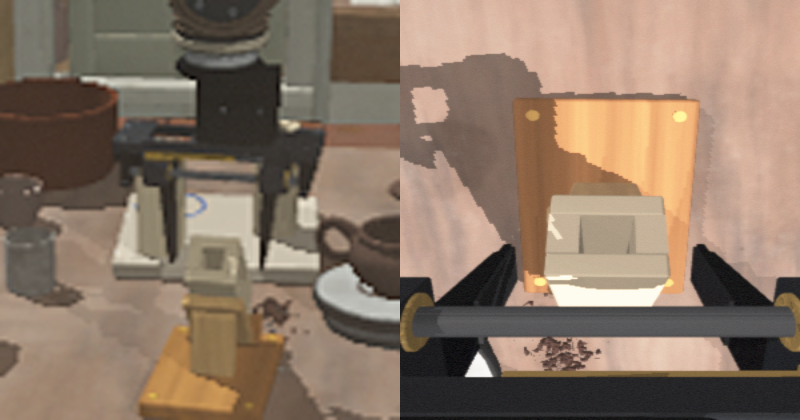

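Call:
drive_tool:
  commands:
    - {"dx": 0, "dy": 0, "dz": 15, "yaw": 0}
    - {"dx": 0, "dy": 0, "dz": 25, "yaw": 0}
    - {"dx": 0, "dy": 0, "dz": 35, "yaw": 0}
    - {"dx": 0, "dy": 0, "dz": 20, "yaw": 0}
    - {"dx": 0, "dy": 0, "dz": 0, "yaw": 0}

```text
t: 11.5
eef_pos: [489.0, 106.5, 191.2]
tcp_rot: [3.135, -0.001, 1.491]
ft_force: [1.0, -0.5, 0.2]
opening: 1.0
```

Call:
drive_tool:
  commands:
    - {"dx": 0, "dy": 0, "dz": 0, "yaw": 0}
    - {"dx": 0, "dy": 0, "dz": 0, "yaw": 0}

```text
t: 11.67
eef_pos: [486.9, 106.3, 186.6]
tcp_rot: [-3.141, 0.0, 1.491]
ft_force: [0.0, 0.2, -0.5]
opening: 0.996
```

```bash
python3 look.py 13 260 380 130 256; python3 - <<'E'
import cv2
im=cv2.imread("pics/w13.png")[120:280,200:360]
cv2.imwrite("pics/w13c.png",cv2.resize(im,None,fx=3.7,fy=3.7,interpolation=cv2.INTER_CUBIC))
E
```

```text
[486.9 106.3 186.6] [-3.1409e+00  1.0000e-04  1.4907e+00] 11.6667 0.996 [ 0.   0.2 -0.5] [-0.04 -0.12 -0.06]
```

View pics/c13.png

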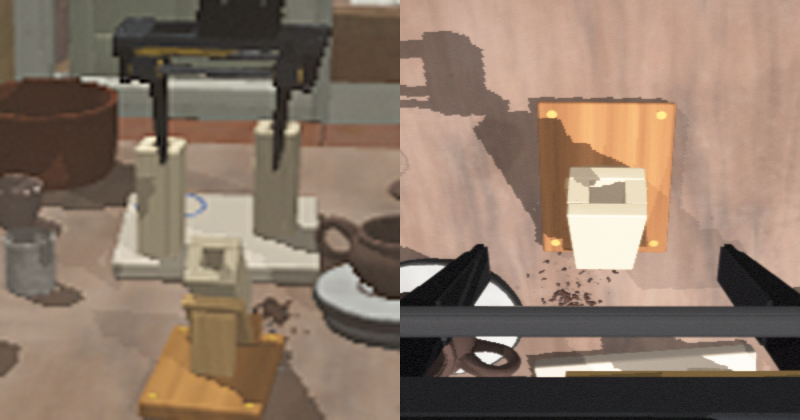

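View pics/w13c.png

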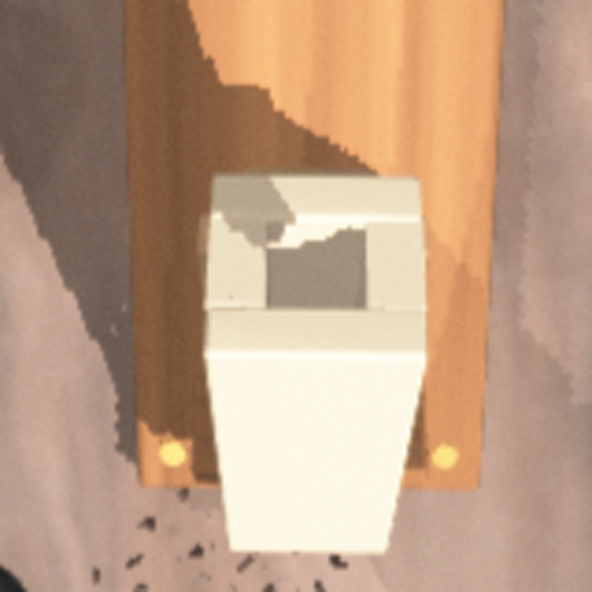

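```bash
python3 - <<'E'
from fit import *
a=22.5
obj=[(60,-a,-a),(60,a,-a),(60,a,a),(60,-a,a),(-60,a,a),(-60,-a,a)]
obj=[(x,-y,z) for x,y,z in obj]
pts=np.array([(213,175),(419,178),(426,355),(205,353),(386,552),(231,552)])/3.7+[200,120]
fit(pts,obj)
E
```

```text
centre [486.4  85.5  82.9] axis [0.068 0.712 0.699] elev 44.3 res [[0.4, -0.1], [-0.4, -0.3], [-0.0, 0.2], [0.1, 0.1], [0.1, 0.2], [-0.1, -0.1]]
```

Call:
drive_tool:
  commands:
    - {"dx": 1, "dy": 6, "dz": -25, "yaw": 0}
    - {"dx": 0, "dy": 0, "dz": -30, "yaw": 0}
    - {"dx": 0, "dy": 0, "dz": -20, "yaw": 0}
    - {"dx": 0, "dy": 0, "dz": -14, "yaw": 0}
    - {"dx": 0, "dy": 0, "dz": 0, "yaw": 0}

```text
t: 12.18
eef_pos: [486.5, 112.1, 94.9]
tcp_rot: [-3.136, 0.001, 1.491]
ft_force: [-0.7, 0.2, -0.3]
opening: 1.004
```

```bash
python3 look.py 14 260 380 130 256
```

```text
[486.5 112.1  94.9] [-3.1356e+00  1.1000e-03  1.4907e+00] 12.1833 1.004 [-0.7  0.2 -0.3] [-0.06 -0.09  0.02]
```

View pics/c14.png

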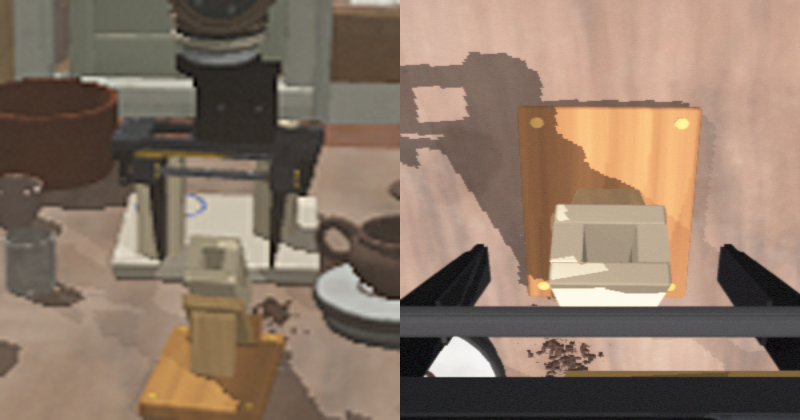

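Call:
drive_tool:
  commands:
    - {"dx": 1, "dy": 0, "dz": 1, "yaw": 0}
    - {"dx": 0, "dy": 0, "dz": 0, "yaw": 0}
    - {"dx": 0, "dy": 0, "dz": 0, "yaw": 0}
    - {"dx": 0, "dy": 0, "dz": 0, "yaw": 0}
    - {"dx": 0, "dy": 0, "dz": 0, "yaw": 0}
  grip: 0

```text
t: 12.7
eef_pos: [489.4, 112.3, 99.7]
tcp_rot: [3.141, -0.0, 1.491]
ft_force: [0.3, -0.8, -0.4]
opening: 0.704
```

Call:
drive_tool:
  commands:
    - {"dx": 0, "dy": 0, "dz": 0, "yaw": 0}
    - {"dx": 0, "dy": 0, "dz": 0, "yaw": 0}
    - {"dx": 0, "dy": 0, "dz": 0, "yaw": 0}
    - {"dx": 0, "dy": 0, "dz": 0, "yaw": 0}
    - {"dx": 0, "dy": 0, "dz": 0, "yaw": 0}

```text
t: 13.12
eef_pos: [489.3, 112.3, 99.3]
tcp_rot: [-3.142, 0.0, 1.491]
ft_force: [-0.3, -1.4, 0.4]
opening: 0.472
```

Call:
drive_tool:
  commands:
    - {"dx": 0, "dy": 0, "dz": 0, "yaw": 0}
    - {"dx": 0, "dy": -1.5, "dz": -1.5, "yaw": 0}
    - {"dx": 0, "dy": 0, "dz": 0, "yaw": 0}

```text
t: 13.37
eef_pos: [489.4, 111.9, 99.1]
tcp_rot: [3.141, -0.002, 1.489]
ft_force: [-6.1, 10.2, 18.2]
opening: 0.475
```

```bash
python3 look.py 15 260 380 130 256
```

```text
[489.4 111.9  99.1] [ 3.1406e+00 -2.2000e-03  1.4895e+00] 13.3667 0.475 [-6.1 10.2 18.2] [ 1.66  1.14 -0.23]
```

View pics/c15.png

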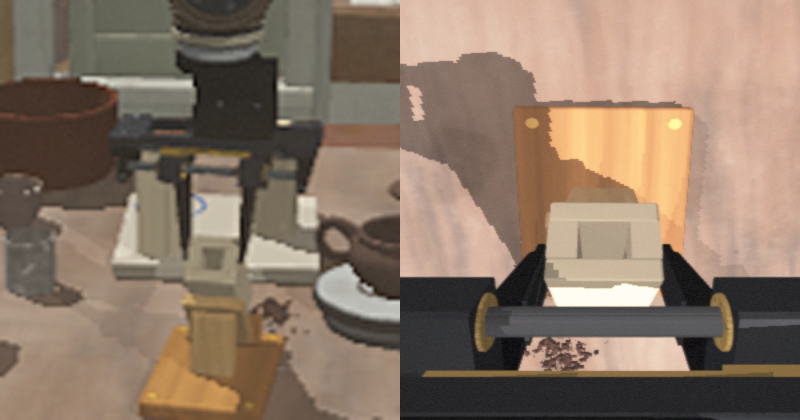

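Call:
drive_tool:
  commands:
    - {"dx": -0.3, "dy": -3.4, "dz": 2.6, "yaw": 0}
    - {"dx": -0.3, "dy": -3.4, "dz": 2.6, "yaw": 0}
    - {"dx": -0.3, "dy": -3.4, "dz": 2.6, "yaw": 0}
    - {"dx": -0.3, "dy": -3.4, "dz": 2.4, "yaw": 0}
    - {"dx": 0, "dy": 0, "dz": 0, "yaw": 0}

```text
t: 13.88
eef_pos: [488.2, 96.8, 108.2]
tcp_rot: [3.141, -0.0, 1.49]
ft_force: [-1.0, 2.1, 2.0]
opening: 0.469
```

```bash
python3 look.py 16 260 380 130 256
```

```text
[488.2  96.8 108.2] [ 3.1413e+00 -2.0000e-04  1.4901e+00] 13.8833 0.469 [-1.   2.1  2. ] [ 0.78  0.16 -0.08]
```

View pics/c16.png

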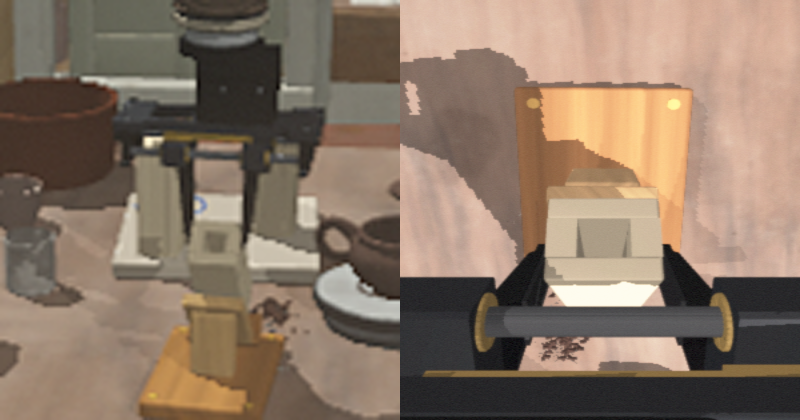

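```bash
python3 - <<'E'
from fit import *
a=22.5
obj=[(60,-a,-a),(60,a,-a),(60,a,a),(60,-a,a),(0,a,a),(0,-a,a)]
obj=[(x,-y,z) for x,y,z in obj][:4]
for f in (15,16):
    im=cv2.imread(f"pics/w{f}.png")[160:320,220:350]
    cv2.imwrite(f"pics/w{f}c.png",cv2.resize(im,(400,492),interpolation=cv2.INTER_CUBIC))
a=cv2.imread("pics/w15c.png");b=cv2.imread("pics/w16c.png");cv2.imwrite("pics/cmp.png",np.hstack([a,b]))
E
```

```text
(no output)
```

View pics/cmp.png

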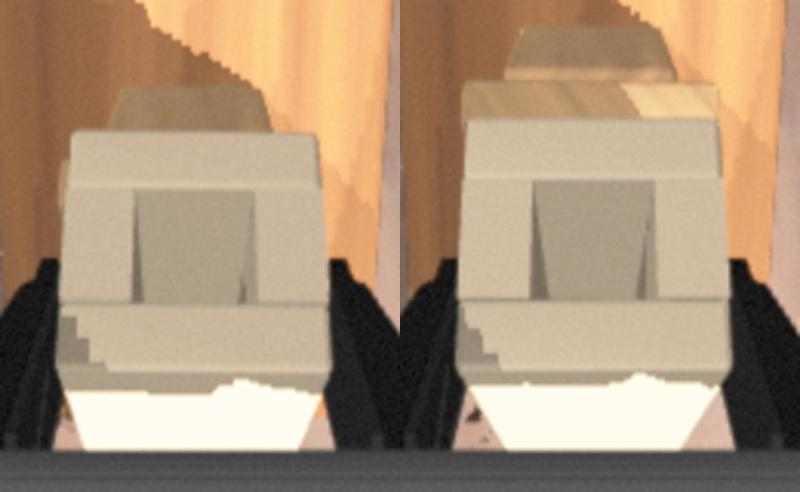

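```bash
cat > f4.py <<'E'
from fit import *
def f4(p,sc=400/130,off=(220,160)):
    a=22.5
    obj=[(60,a,-a),(60,-a,-a),(60,-a,a),(60,a,a)]
    return fit(np.array(p,float)/sc+np.array(off),obj)
E
python3 - <<'E'
from f4 import *
print("(first uses wrong cam pose for position, tilt ok)")
f4([(73,132),(317,133),(330,374),(58,373)])
f4([(65,120),(320,121),(331,372),(56,372)])
E
```

```text
(first uses wrong cam pose for position, tilt ok)
centre [486.5  72.   91.9] axis [0.053 0.677 0.734] elev 47.2 res [[0.0, 0.0], [-0.1, -0.0], [0.0, 0.0], [-0.0, -0.0]]
centre [485.7  78.   92.6] axis [0.066 0.62  0.782] elev 51.4 res [[0.6, -0.2], [-0.6, -0.2], [0.2, 0.1], [-0.2, 0.2]]
```

Call:
drive_tool:
  commands:
    - {"dx": -0.1, "dy": -1.5, "dz": -2, "yaw": 0}
    - {"dx": -0.3, "dy": -3.5, "dz": 1.7, "yaw": 0}
    - {"dx": -0.3, "dy": -3.5, "dz": 1.7, "yaw": 0}
    - {"dx": -0.3, "dy": -3.5, "dz": 1.6, "yaw": 0}
    - {"dx": 0, "dy": 0, "dz": 0, "yaw": 0}

```text
t: 14.4
eef_pos: [487.5, 85.3, 111.7]
tcp_rot: [3.14, -0.001, 1.49]
ft_force: [-1.7, 6.7, 8.2]
opening: 0.469
```

```bash
python3 look.py 17 260 380 130 256;python3 - <<'E'
from h import *
im=cv2.imread(f"pics/w17.png")[160:320,220:350]
a=cv2.imread("pics/w16c.png");cv2.imwrite("pics/cmp.png",np.hstack([a,cv2.resize(im,(400,492),interpolation=cv2.INTER_CUBIC)]))
E
```

```text
[487.5  85.3 111.7] [ 3.1402e+00 -8.0000e-04  1.4901e+00] 14.4 0.469 [-1.7  6.7  8.2] [ 1.32  0.22 -0.1 ]
```

View pics/cmp.png

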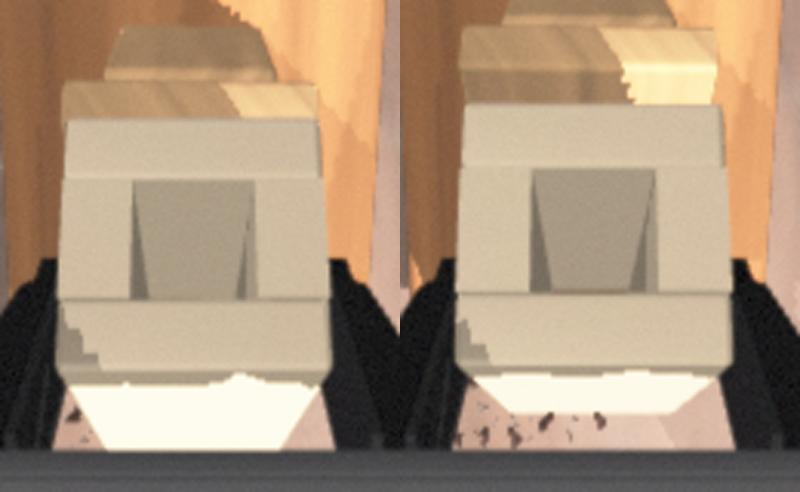

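Call:
drive_tool:
  commands:
    - {"dx": -0.3, "dy": -3.6, "dz": 1.3, "yaw": 0}
    - {"dx": -0.3, "dy": -3.6, "dz": 1.3, "yaw": 0}
    - {"dx": -0.3, "dy": -3.6, "dz": 1.2, "yaw": 0}
    - {"dx": -0.3, "dy": -3.6, "dz": 1, "yaw": 0}
    - {"dx": 0, "dy": 0, "dz": 0, "yaw": 0}

```text
t: 14.92
eef_pos: [485.9, 70.3, 115.8]
tcp_rot: [3.141, 0.0, 1.49]
ft_force: [0.0, 3.6, 1.4]
opening: 0.471
```

```bash
python3 look.py 18 260 380 130 256;python3 - <<'E'
from h import *
im=cv2.imread(f"pics/w18.png")[160:320,220:350]
a=cv2.imread("pics/c18.png")[:,:400]
cv2.imwrite("pics/cmp.png",np.hstack([cv2.resize(im,(400,492),interpolation=cv2.INTER_CUBIC),np.vstack([a,0*a[:72]])]))
E
```

```text
[485.9  70.3 115.8] [3.1414e+00 1.0000e-04 1.4903e+00] 14.9167 0.471 [0.  3.6 1.4] [ 0.72 -0.06 -0.02]
```

View pics/cmp.png

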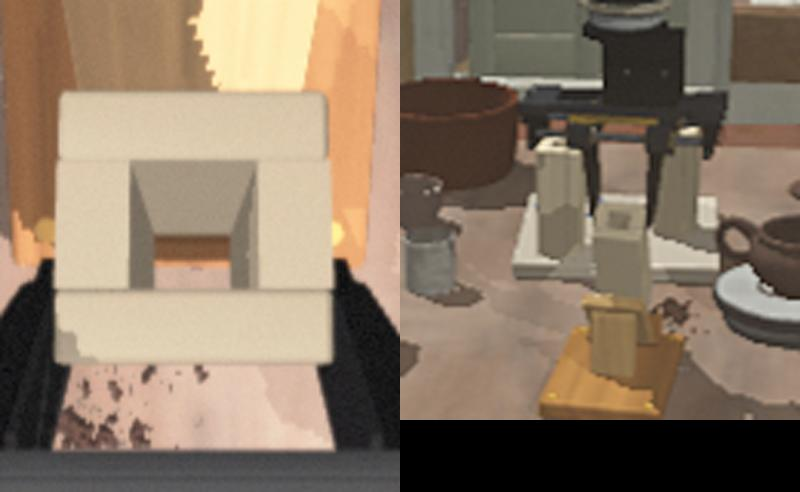

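```bash
python3 - <<'E'
from f4 import *
f4([(60,92),(327,93),(332,363),(55,362)])
E
```

```text
centre [485.3  67.3  97.1] axis [0.041 0.428 0.903] elev 64.5 res [[0.3, -0.1], [-0.1, -0.1], [-0.1, 0.0], [-0.0, 0.2]]
```

Call:
drive_tool:
  commands:
    - {"dx": 0, "dy": -1, "dz": -2, "yaw": 0}
    - {"dx": -0.3, "dy": -4, "dz": 0.7, "yaw": 0}
    - {"dx": -0.3, "dy": -4, "dz": 0.7, "yaw": 0}
    - {"dx": -0.3, "dy": -4, "dz": 0.5, "yaw": 0}
    - {"dx": 0, "dy": 0, "dz": 0, "yaw": 0}

```text
t: 15.43
eef_pos: [485.5, 57.6, 116.7]
tcp_rot: [3.14, -0.0, 1.49]
ft_force: [-2.6, 4.1, 15.6]
opening: 0.47
```

```bash
python3 look.py 19 260 380 130 256;python3 - <<'E'
from h import *
im=cv2.imread(f"pics/w19.png")[160:320,220:350]
a=cv2.imread("pics/c19.png")[:,:400]
cv2.imwrite("pics/cmp.png",np.hstack([cv2.resize(im,(400,492),interpolation=cv2.INTER_CUBIC),np.vstack([a,0*a[:72]])]))
E
```

```text
[485.5  57.6 116.7] [ 3.1398e+00 -3.0000e-04  1.4904e+00] 15.4333 0.47 [-2.6  4.1 15.6] [ 1.07  0.55 -0.04]
```

View pics/cmp.png

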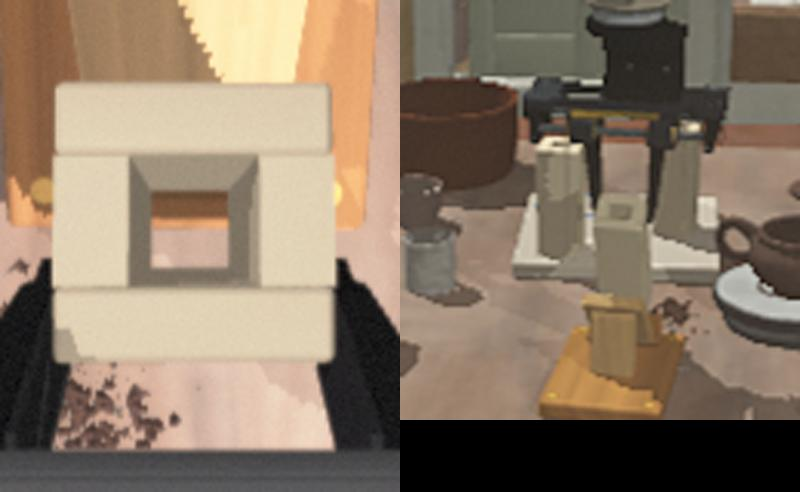

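```bash
cat > f12.py <<'E'
from fit import *
def f12(out,th,bh,sc=400/130,off=(220,160)):
    # each: FL,FR,NR,NL
    a,b=22.5,10.5
    sq=lambda x,a:[(x,a,-a),(x,-a,-a),(x,-a,a),(x,a,a)]
    obj=sq(60,a)+sq(60,b)+sq(-60,b)
    c,R=fit(np.array(out+th+bh,float)/sc+np.array(off),obj)
    return c,R
def box(x0,x1,y0,y1): return [(x0,y0),(x1,y0),(x1,y1),(x0,y1)]
E
python3 - <<'E'
from f12 import *
f12([(54,83),(330,84),(335,361),(52,360)],[(129,154),(258,154),(260,287),(128,287)],[(150,190),(229,190),(230,268),(150,268)])
E
```

```text
centre [485.3  61.1 100.6] axis [0.034 0.359 0.933] elev 68.9 res [[0.3, -0.3], [0.3, -0.6], [-0.2, 0.1], [0.1, 0.6], [-0.2, 0.5], [0.0, 0.4], [-0.4, -0.4], [-0.0, -0.3], [0.6, 0.3], [-0.5, 0.3], [-0.7, -0.3], [0.6, -0.3]]
```

Call:
drive_tool:
  commands:
    - {"dx": 0, "dy": 0, "dz": 15, "yaw": 0}
    - {"dx": 0, "dy": 0, "dz": 30, "yaw": 0}
    - {"dx": 0, "dy": 0, "dz": 30, "yaw": 0}
    - {"dx": 0, "dy": 0, "dz": 35, "yaw": 0}
    - {"dx": 0, "dy": 0, "dz": 25, "yaw": 0}

```text
t: 15.95
eef_pos: [485.0, 57.4, 252.7]
tcp_rot: [3.141, 0.001, 1.491]
ft_force: [0.7, -0.6, -2.6]
opening: 0.474
```

Call:
drive_tool:
  commands:
    - {"dx": 9, "dy": -36, "dz": 0, "yaw": 0.8}
    - {"dx": 9, "dy": -36, "dz": 0, "yaw": 0.8}
    - {"dx": 9, "dy": -36, "dz": 0, "yaw": 0.8}
    - {"dx": 9, "dy": -36, "dz": 0, "yaw": 0.8}
    - {"dx": 9, "dy": -36, "dz": 0, "yaw": 0.8}

```text
t: 16.37
eef_pos: [529.8, -124.2, 250.1]
tcp_rot: [-3.14, 0.001, 1.562]
ft_force: [1.1, 1.1, -3.4]
opening: 0.467
```

Call:
drive_tool:
  commands:
    - {"dx": 9, "dy": -36, "dz": 0, "yaw": 0}
    - {"dx": 9, "dy": -36, "dz": 0, "yaw": 0}
    - {"dx": 9, "dy": -36, "dz": 0, "yaw": 0}
    - {"dx": 9, "dy": -36, "dz": 0, "yaw": 0}
    - {"dx": 5, "dy": -16, "dz": 0, "yaw": 0}

```text
t: 16.78
eef_pos: [570.9, -286.6, 249.2]
tcp_rot: [-3.14, 0.001, 1.558]
ft_force: [-0.2, 1.3, -3.1]
opening: 0.472
```

Call:
drive_tool:
  commands:
    - {"dx": 0, "dy": 0, "dz": 0, "yaw": 0}
    - {"dx": 0, "dy": 0, "dz": 0, "yaw": 0}

```text
t: 16.95
eef_pos: [570.4, -282.9, 249.2]
tcp_rot: [-3.139, -0.001, 1.559]
ft_force: [-0.2, 1.3, -3.4]
opening: 0.469
```

```bash
python3 look.py 20 270 390 110 236;python3 - <<'E'
from h import *
im=cv2.imread(f"pics/w20.png")[160:320,220:350]
a=cv2.imread("pics/c20.png")[:,:400]
cv2.imwrite("pics/cmp.png",np.hstack([cv2.resize(im,(400,492),interpolation=cv2.INTER_CUBIC),np.vstack([a,0*a[:72]])]))
E
```

```text
[ 570.4 -282.9  249.2] [-3.1394e+00 -7.0000e-04  1.5591e+00] 16.95 0.469 [-0.2  1.3 -3.4] [-0.   -0.07 -0.02]
```

View pics/cmp.png

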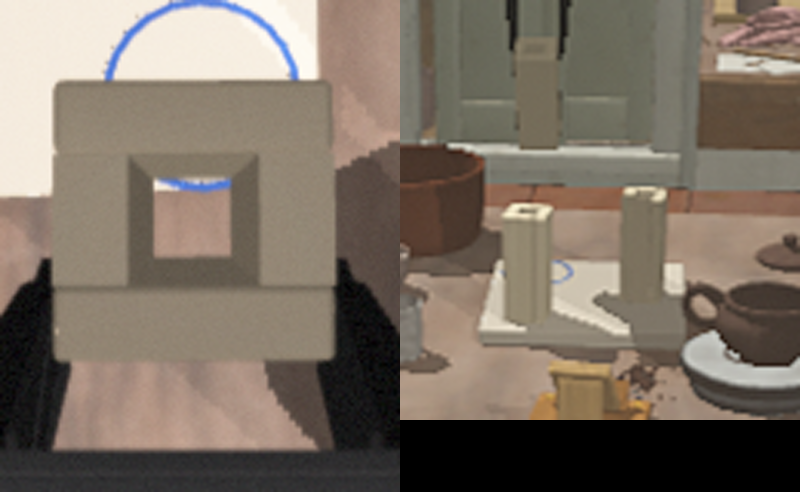

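View pics/w20.png

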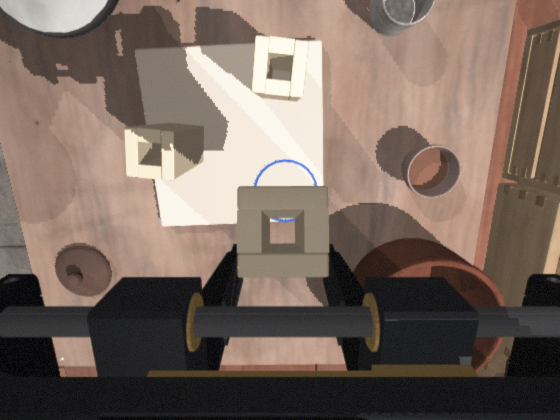

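```bash
python3 - <<'E'
from f12 import *
from spot import spot
im=cv2.imread("pics/w20.png")[:,:,::-1]
print(spot(im))
# update stats
f12([(54,82),(331,82),(336,360),(53,360)],[(129,154),(258,154),(260,287),(129,287)],[(153,178),(231,178),(232,258),(153,258)])
for nm,pts in (("b",[(257,36),(307,40),(302,99),(253,94)]),("c",[(124,130),(174,130),(175,180),(127,178)])):
    P=np.array([atz("wrist",p,138)[:2] for p in pts]); print(nm,P.round(1).tolist(),P.mean(0).round(1))
for n in("top",):
    env.read_camera(n)
    for q,z in (("prop_b",78),("spot",18)): print(n,q,[(np.round(r["pixel"],1).tolist(),round(r["conf"],2),atz(n,r["pixel"],z).round(1).tolist()) for r in env.place_of(q,n)])
E
```

```text
272
(array([ 573.57035201, -299.08418503]), np.float64(40.33980018697643), np.float64(1.9294558268370494))
centre [ 570.6 -276.6  233.8] axis [0.006 0.337 0.942] elev 70.3 res [[0.1, -0.2], [0.3, -0.5], [-0.3, 0.2], [0.1, 0.6], [-0.2, 0.4], [0.2, 0.2], [-0.2, -0.5], [-0.2, -0.3], [0.4, 0.7], [-0.3, 0.6], [-0.5, -0.7], [0.4, -0.6]]
b [[550.5, -139.0], [592.0, -142.4], [588.2, -189.0], [545.6, -184.5]] [ 569.1 -163.7]
c [[429.0, -213.9], [473.8, -214.3], [470.2, -259.7], [425.6, -257.4]] [ 449.7 -236.3]
top prop_b [([373.8, 226.1], 0.89, [569.7, -170.7, 78.0]), ([427.8, 221.9], 0.75, [585.4, -334.6, 78.0]), ([392.7, 266.6], 0.61, [448.6, -225.5, 78.0]), ([145.2, 232.9], 0.55, [536.9, 523.1, 78.0])]
top spot [([414.3, 229.0], 0.46, [570.2, -310.0, 18.0]), ([371.4, 227.6], 0.21, [572.4, -174.6, 18.0])]
```

Call:
drive_tool:
  commands:
    - {"dx": 1.5, "dy": -4, "dz": -35, "yaw": 0}
    - {"dx": 0, "dy": 0, "dz": -35, "yaw": 0}
    - {"dx": 0, "dy": 0, "dz": -35, "yaw": 0}
    - {"dx": 0, "dy": 0, "dz": -25, "yaw": 0}
    - {"dx": 0, "dy": 0, "dz": -10, "yaw": 0}

```text
t: 17.62
eef_pos: [571.2, -284.6, 107.3]
tcp_rot: [-3.138, -0.002, 1.561]
ft_force: [-1.2, -0.3, -3.9]
opening: 0.469
```

Call:
drive_tool:
  commands:
    - {"dx": 0, "dy": 0, "dz": -4, "yaw": 0}
    - {"dx": 0, "dy": 0, "dz": -3, "yaw": 0}
    - {"dx": 0, "dy": 0, "dz": -3, "yaw": 0}
    - {"dx": 0, "dy": 0, "dz": 0, "yaw": 0}

```text
t: 17.95
eef_pos: [573.0, -286.4, 101.7]
tcp_rot: [3.14, 0.001, 1.561]
ft_force: [-0.2, 1.3, -3.6]
opening: 0.47
```

```bash
cat > lk2.sh <<'E'
python3 look.py $1 270 390 110 236; python3 - <<P
from h import *
im=cv2.imread("pics/w$1.png")[160:320,220:350]
a=cv2.imread("pics/c$1.png")[:,:400]
cv2.imwrite("pics/cmp$1.png",np.hstack([cv2.resize(im,(400,492),interpolation=cv2.INTER_CUBIC),np.vstack([a,0*a[:72]])]))
P
E
bash lk2.sh 21
```

```text
[ 573.  -286.4  101.7] [3.1399e+00 1.0000e-03 1.5606e+00] 17.95 0.47 [-0.2  1.3 -3.6] [ 0.03 -0.06 -0.01]
```

View pics/cmp21.png

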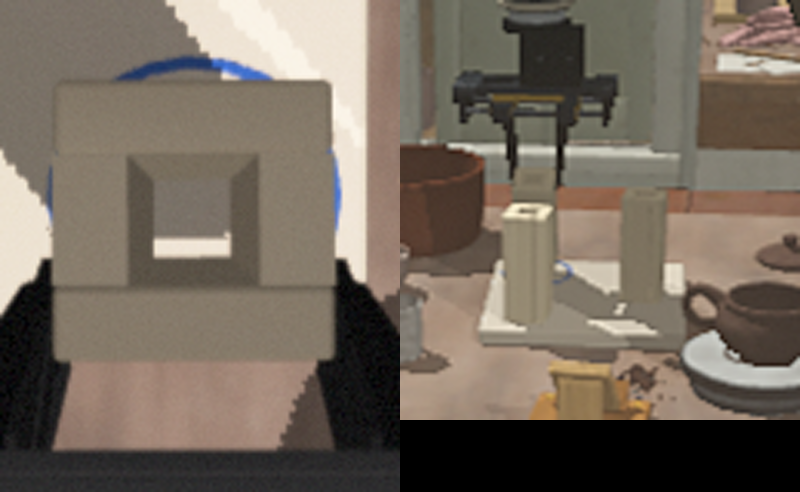

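Call:
drive_tool:
  commands:
    - {"dx": 0, "dy": 0, "dz": -3, "yaw": 0}
    - {"dx": 0, "dy": 0, "dz": -2, "yaw": 0}
    - {"dx": 0, "dy": 0, "dz": 0, "yaw": 0}

```text
t: 18.3
eef_pos: [572.8, -286.5, 96.4]
tcp_rot: [3.14, 0.001, 1.56]
ft_force: [-1.3, 0.2, 3.0]
opening: 0.471
```

Call:
drive_tool:
  commands:
    - {"dx": 0, "dy": 0, "dz": -2, "yaw": 0}
    - {"dx": 0, "dy": 0, "dz": 0, "yaw": 0}

```text
t: 18.47
eef_pos: [573.2, -287.0, 96.1]
tcp_rot: [3.139, 0.002, 1.561]
ft_force: [-4.0, 1.0, 17.5]
opening: 0.474
```

Call:
drive_tool:
  commands:
    - {"dx": 0, "dy": 0, "dz": -2, "yaw": 0}
    - {"dx": 0, "dy": 0, "dz": 0, "yaw": 0}

```text
t: 18.63
eef_pos: [573.9, -287.7, 95.8]
tcp_rot: [3.136, 0.004, 1.561]
ft_force: [-5.2, -0.1, 27.9]
opening: 0.473
```

Call:
drive_tool:
  commands:
    - {"dx": 0, "dy": -3, "dz": -0.3, "yaw": 0}
    - {"dx": 0, "dy": -3, "dz": -0.4, "yaw": 0}
    - {"dx": 0, "dy": -2.5, "dz": -0.4, "yaw": 0}
    - {"dx": 0, "dy": 0, "dz": 0, "yaw": 0}

```text
t: 18.97
eef_pos: [573.7, -296.6, 94.3]
tcp_rot: [3.137, 0.004, 1.56]
ft_force: [-5.3, -0.9, 27.0]
opening: 0.472
```

```bash
bash lk2.sh 22
```

```text
[ 573.7 -296.6   94.3] [3.1369 0.004  1.5603] 18.9667 0.472 [-5.3 -0.9 27. ] [0.07 1.18 0.01]
```

View pics/cmp22.png

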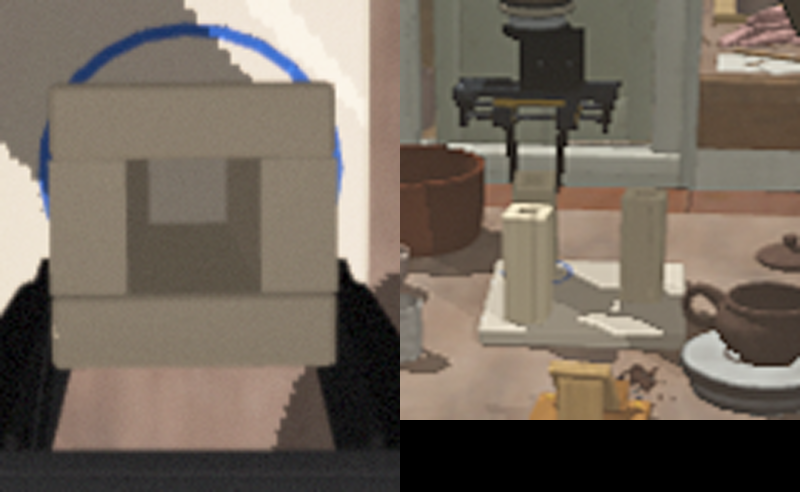

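```bash
cat > f10.py <<'E'
from fit import *
def f10(out,th,bn,sc=400/130,off=(220,160)):
    a,b=22.5,10.5
    sq=lambda x,a:[(x,a,-a),(x,-a,-a),(x,-a,a),(x,a,a)]
    obj=sq(60,a)+sq(60,b)+[(-60,-b,b),(-60,b,b)]
    c,R=fit(np.array(out+th+bn,float)/sc+np.array(off),obj)
    s=env.state(); G=np.array(s["eef_pos"])+[0,0,19]; print("G in prop",(R.T@(G-c)).round(1),"foot centre",(c-60*R[:,0]).round(1))
E
python3 - <<'E'
from f10 import *
f10([(50,85),(334,85),(337,367),(51,367)],[(127,158),(262,158),(262,295),(127,295)],[(227,222),(149,222)])
E
```

```text
centre [ 573.3 -286.5   80. ] axis [0.01  0.258 0.966] elev 75.0 res [[0.0, -0.3], [0.8, -0.5], [-0.3, 0.2], [0.3, 0.7], [-0.0, 0.7], [-0.5, 0.6], [-0.5, -0.8], [0.2, -0.6], [-0.2, -0.0], [0.2, 0.1]]
G in prop [29.8 -0.3 18.2] foot centre [ 572.8 -302.    22. ]
```

Call:
drive_tool:
  commands:
    - {"dx": 0, "dy": -2.7, "dz": -0.5, "yaw": 0}
    - {"dx": 0, "dy": -2.7, "dz": -0.7, "yaw": 0}
    - {"dx": 0, "dy": -2.7, "dz": -0.7, "yaw": 0}
    - {"dx": 0, "dy": -2.7, "dz": -0.8, "yaw": 0}
    - {"dx": 0, "dy": -2.7, "dz": -0.8, "yaw": 0}

```text
t: 19.48
eef_pos: [573.5, -310.2, 90.8]
tcp_rot: [3.137, 0.004, 1.561]
ft_force: [-5.8, -4.0, 22.8]
opening: 0.471
```

```bash
bash lk2.sh 23
```

```text
[ 573.5 -310.2   90.8] [3.1372 0.0044 1.5606] 19.4833 0.471 [-5.8 -4.  22.8] [-0.39  1.27  0.04]
```

View pics/cmp23.png

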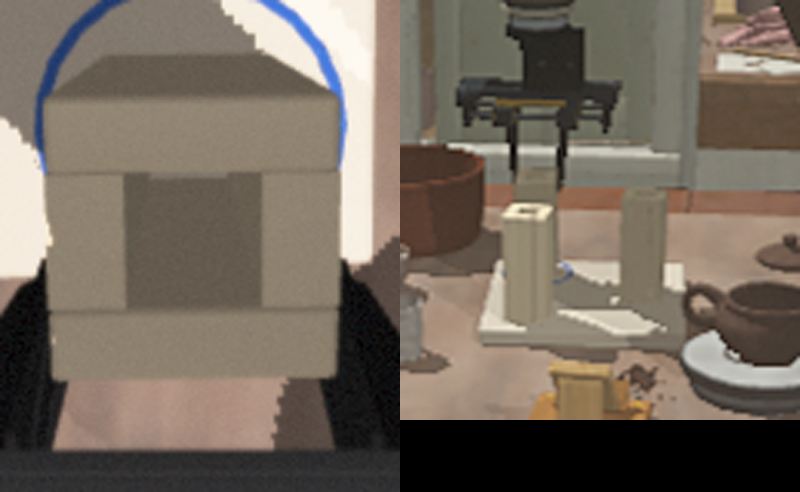

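```bash
cat > f14.py <<'E'
from fit import *
def f14(out,th,bf,sc=400/130,off=(220,160)):
    # bf: far-foot left,right
    a,b=22.5,10.5
    sq=lambda x,a:[(x,a,-a),(x,-a,-a),(x,-a,a),(x,a,a)]
    obj=sq(60,a)+sq(60,b)+[(-60,a,-a),(-60,-a,-a)]
    c,R=fit(np.array(out+th+bf,float)/sc+np.array(off),obj)
    s=env.state(); G=np.array(s["eef_pos"])+[0,0,19]; print("G in prop",(R.T@(G-c)).round(1),"foot centre",(c-60*R[:,0]).round(1))
E
python3 - <<'E'
from f14 import *
f14([(45,97),(340,97),(338,378),(51,378)],[(123,172),(263,172),(263,308),(125,308)],[(103,55),(268,55)])
from spot import spot
print(spot(cv2.imread("pics/w23.png")[:,:,::-1]))
E
```

```text
centre [ 572.9 -294.7   78.1] axis [0.013 0.142 0.99 ] elev 81.8 res [[-0.1, -0.3], [0.5, -0.6], [-0.7, 0.2], [0.1, 0.9], [0.7, 0.6], [-0.3, 0.4], [-0.7, -0.7], [0.5, -0.5], [-0.6, 0.1], [0.7, -0.1]]
G in prop [28.9 -0.4 20.1] foot centre [ 572.1 -303.3   18.7]
309
(array([ 572.92661987, -301.32910179]), np.float64(40.93474066968686), np.float64(2.072380456756356))
```

Call:
drive_tool:
  commands:
    - {"dx": 0, "dy": -3, "dz": -1, "yaw": 0}
    - {"dx": 0, "dy": -3, "dz": -1, "yaw": 0}
    - {"dx": 0, "dy": -3, "dz": -1.2, "yaw": 0}
    - {"dx": 0, "dy": -2.5, "dz": -1.2, "yaw": 0}
    - {"dx": 0, "dy": 0, "dz": 0, "yaw": 0}

```text
t: 20.0
eef_pos: [573.2, -322.3, 85.8]
tcp_rot: [3.138, 0.005, 1.56]
ft_force: [-6.4, -5.8, 21.5]
opening: 0.474
```

```bash
bash lk2.sh 24
```

```text
[ 573.2 -322.3   85.8] [3.1379 0.0046 1.5604] 20.0 0.474 [-6.4 -5.8 21.5] [-0.73  1.33  0.18]
```

View pics/cmp24.png

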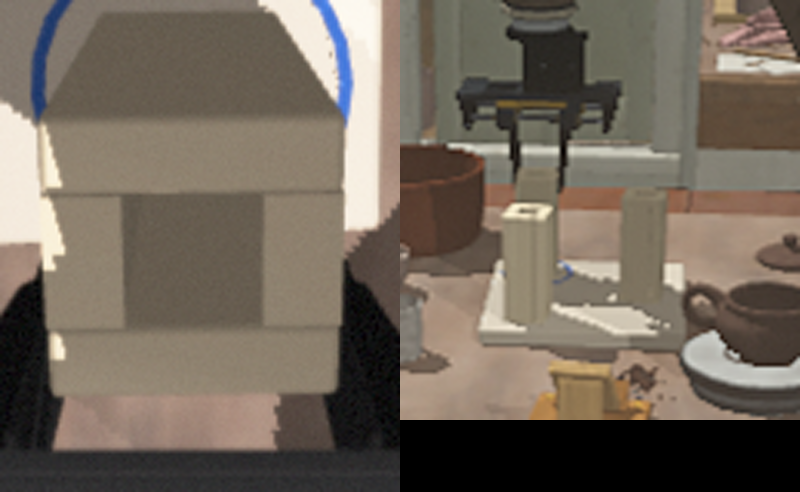

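```bash
python3 - <<'E'
from f14 import *
f14([(39,118),(345,117),(337,391),(51,394)],[(121,195),(264,192),(262,326),(124,328)],[(101,13),(274,12)])
from spot import spot
print(spot(cv2.imread("pics/w24.png")[:,:,::-1]))
E
```

```text
centre [ 572.8 -301.3   76.2] axis [0.007 0.027 1.   ] elev 88.4 res [[-0.2, -0.0], [0.2, -0.5], [-0.3, 0.7], [0.1, 0.6], [0.4, 0.2], [-0.4, 0.8], [-0.3, -0.7], [0.5, -0.9], [-0.2, 0.0], [0.2, -0.1]]
G in prop [28.1 -0.2 21.5] foot centre [ 572.4 -302.9   16.2]
406
(array([ 573.454013  , -299.62150368]), np.float64(39.801911402290145), np.float64(1.886824371198351))
```

Call:
drive_tool:
  commands:
    - {"dx": 0, "dy": -2.5, "dz": -1, "yaw": 0}
    - {"dx": 0, "dy": 0, "dz": 0, "yaw": 0}
    - {"dx": 0, "dy": 0, "dz": 1, "yaw": 0}
    - {"dx": 0, "dy": 0, "dz": 0, "yaw": 0}

```text
t: 20.43
eef_pos: [573.1, -323.9, 85.0]
tcp_rot: [3.139, 0.003, 1.56]
ft_force: [-5.1, -4.5, 13.5]
opening: 0.469
```

```bash
bash lk2.sh 25
```

```text
[ 573.1 -323.9   85. ] [3.1387 0.0035 1.5604] 20.4333 0.469 [-5.1 -4.5 13.5] [-0.72  0.87  0.11]
```

View pics/cmp25.png

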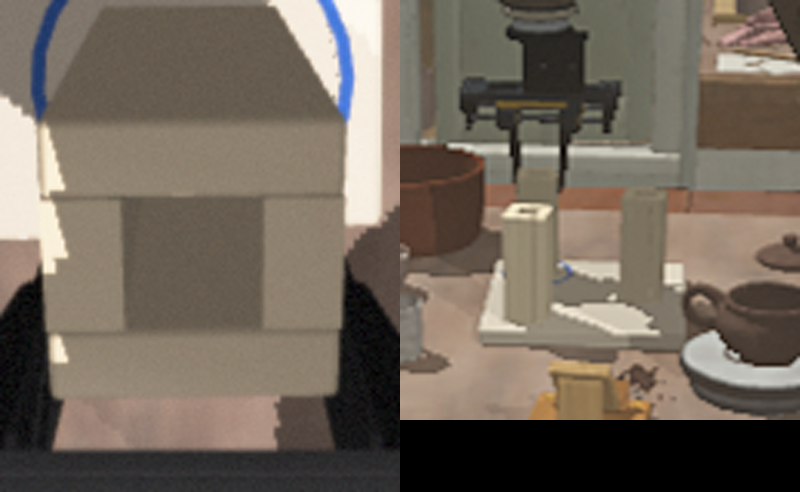

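Call:
drive_tool:
  commands:
    - {"dx": 0, "dy": 0, "dz": 0, "yaw": 0}
    - {"dx": 0, "dy": 0, "dz": 0, "yaw": 0}
    - {"dx": 0, "dy": 0, "dz": 0, "yaw": 0}
    - {"dx": 0, "dy": 0, "dz": 0, "yaw": 0}
    - {"dx": 0, "dy": 0, "dz": 0, "yaw": 0}
  grip: 1

```text
t: 20.95
eef_pos: [572.5, -322.0, 82.5]
tcp_rot: [-3.141, -0.0, 1.561]
ft_force: [0.3, 0.7, 0.2]
opening: 0.764
```

Call:
drive_tool:
  commands:
    - {"dx": 0, "dy": 0, "dz": 3, "yaw": 0}
    - {"dx": 0, "dy": 0, "dz": 15, "yaw": 0}
    - {"dx": 0, "dy": 0, "dz": 25, "yaw": 0}
    - {"dx": 0, "dy": 0, "dz": 35, "yaw": 0}
    - {"dx": 0, "dy": 0, "dz": 35, "yaw": 0}

```text
t: 21.37
eef_pos: [572.2, -321.9, 196.5]
tcp_rot: [-3.14, -0.001, 1.561]
ft_force: [0.2, -0.3, -0.3]
opening: 0.999
```

Call:
drive_tool:
  commands:
    - {"dx": 0, "dy": 5, "dz": 25, "yaw": 0}
    - {"dx": 0, "dy": 5, "dz": 15, "yaw": 0}
    - {"dx": 0, "dy": 0, "dz": 0, "yaw": 0}
    - {"dx": 0, "dy": 0, "dz": 0, "yaw": 0}

```text
t: 21.7
eef_pos: [572.6, -312.1, 236.0]
tcp_rot: [3.141, 0.001, 1.561]
ft_force: [-0.2, 0.2, -0.5]
opening: 0.997
```

```bash
bash lk2.sh 26; python3 -c "
import cv2
im=cv2.imread('pics/w26.png');cv2.imwrite('pics/w26c.png',cv2.resize(im[20:270,90:390],None,fx=2.4,fy=2.4,interpolation=cv2.INTER_CUBIC))"
```

```text
[ 572.6 -312.1  236. ] [3.1406e+00 7.0000e-04 1.5608e+00] 21.7 0.997 [-0.2  0.2 -0.5] [ 0.   -0.1   0.03]
```

View pics/c26.png

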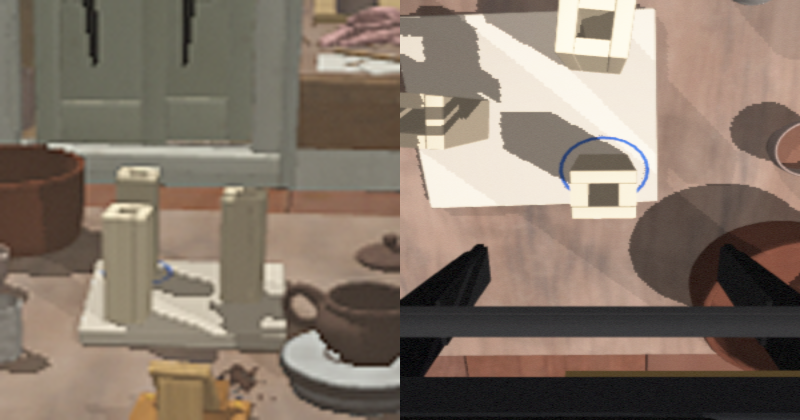

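View pics/w26c.png

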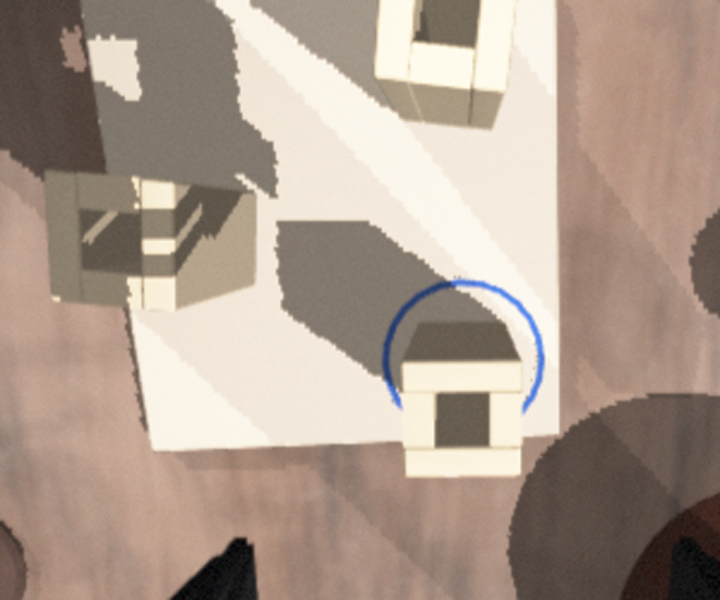

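```bash
python3 - <<'E'
from spot import *
im=cv2.imread("pics/w26.png")[:,:,::-1]
print(spot(im))
f=lambda p:np.array(p)/2.4+[90,20]
far=[atz("wrist",f(p),18) for p in [(420,322),(505,321)]]
top=[atz("wrist",f(p),138) for p in [(402,361),(523,361),(520,476),(405,476)]]
print(np.round(far,1)); print(np.round(top,1),np.mean(top,0).round(1))
for n in("top","side"):
    snap(n,f"pics/{n}27.png")
a=cv2.imread("pics/top27.png")[195:300,340:445];cv2.imwrite("pics/t27c.png",cv2.resize(a,None,fx=5,fy=5,interpolation=cv2.INTER_CUBIC))
E
```

```text
236
(array([ 572.01979673, -299.59745531]), np.float64(40.11565986020443), np.float64(1.975777296393943))
[[ 550.6 -279.5   18. ]
 [ 593.9 -279.4   18. ]]
[[ 550.2 -279.4  138. ]
 [ 594.5 -279.8  138. ]
 [ 593.9 -323.9  138. ]
 [ 550.  -323.5  138. ]] [ 572.2 -301.6  138. ]
```

View pics/t27c.png

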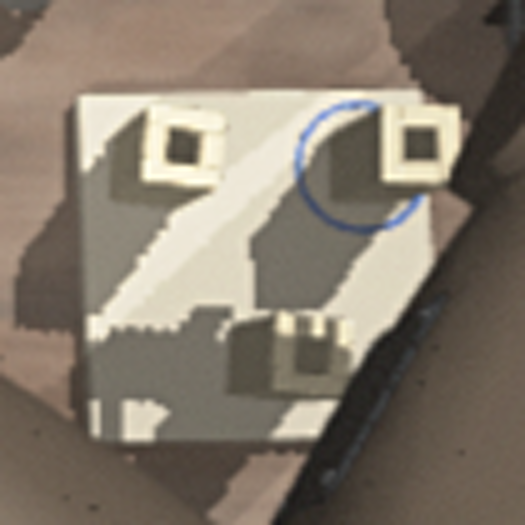

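```bash
python3 - <<'E'
from h import *
print(env.job_done()); print(env.state()["t"])
E
```

```text
the job is handed in; nothing more can be done
None
the job is handed in; nothing more can be done
```

The cream prop now stands upright in the blue circle on the kiln shelf. The job was handed in at about 22 s of the 67 s allowed, with the gripper open and clear of everything.

- **Laying it on the rest:** I picked the prop off the table and pressed it against the plank's top edge, which tilted it to about 24°. I let go there and it dropped flat onto the plank with its foot at the ledge. It measured 44° against the 45° slope.
- **Standing it up:** I took it by its raised end and turned it most of the way upright, to about 69°, against the ledge. The last part was done by pressing its foot on the shelf. Then I let go and lifted away.

**Last checks**
- **Centring:** the prop's centre measured (572.2, -301.6) and the circle's (572.0, -299.6) in the same picture, about 2 mm apart. Only part of the circle was visible then. Earlier pictures put its centre between (571.0, -303.3) and (573.6, -299.1), so the true offset could be a few millimetres either way.
- **Upright:** the top and foot edges of the one face I could measure lined up within 0.5 mm, so it stands vertical.
- **Other props and cup:** in the last pictures the two props were standing where they had been; I did not re-measure them after the release. I never went near the cup, but did not check it separately either.
- **Forces:** the highest wrist force in any reading was about 28 N, against the 120 N limit.

**What disagreed:** while the prop was parked, the camera put its centre about 5 mm lower than the rest's geometry implies. The prop also slid in the grip while being turned, so the last hold was near one edge of it. Neither affected the final placing.

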